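# Put a glass stereo plate under the magnifier

### The job

Draw the glass plate with the orange top edge straight up out of the rack, lean it on the sloping wooden easel with its foot on the lips and let go of it, then take it afresh and lay it flat on the light panel, inside the four corner marks. Swing the magnifier over it so that the lens is centred above the plate, ready for inspection. It is glass: set it down gently, and leave the other plates, the stereoscope and the brush where they are.

Things in the scene. Friction and masses are not known exactly. Their poses are not given: they have to be found in the camera images.
- plate: The plate to move: glass stereo plate in a black frame, a slab 136 x 8 x 64 mm, about 0.18 kg, with orange binding along its top long edge. Origin at the slab's centre; x along the 136 mm length, y along the 8 mm thickness, z along the 64 mm height, towards the orange edge. Starts upright in the rack, orange edge up, 72 mm above the bench. Leaning or lying, it can be gripped across its long edges.
- plate_blue: Bystander: same size of plate with a blue top edge, in the rack; same axes and origin.
- plate_green: Bystander: same size of plate with a green top edge, in the rack; same axes and origin.
- rack: Fixed wooden plate rack 160 (x) x 180 (y) mm, origin at the centre of its underside, z up. 8 mm floor; the comb wall at each x end rises to 60 mm, with 8 grooves 10 mm wide at 20 mm pitch along y (-70 to +70 mm). Plates stand in them on the floor, length along the rack's x, 60 mm apart; between the combs (x from -61 to +61 mm) the space beside the plates is open.
- easel: Fixed dark wooden easel, 112 (x) x 116 (y) x 135 mm, origin at the centre of its underside, z up. Two 12 mm wide arms at x = -50 and +50 mm slope at 45 deg, rising towards +y; their padded faces look up and to -y. At the foot of each arm a lip, 16 mm high, carries the plate's lower edge; corner of face and lip at y -25, z 75 mm. Between the arms it is open down to 10 mm: room for fingers.
- easel_seat (a point): On the easel: where the centre of a plate lies when it leans fully home, flat on both arms, foot on both lips, centred in x; at x = 0, y = -5.2, z = 100.5 mm of the easel. Axes as the easel's, not tilted.
- panel: Fixed slim LED light panel 210 (x) x 150 (y) x 12 mm, white face up, origin at the centre of its underside, z up. Black corner marks enclose a rectangle of 160 (x) x 88 (y) mm about its centre; the plate's length belongs along x, either way round.
- panel_centre (a point): Centre of the panel's white top face, 12 mm above the bench; axes as the panel's.
- mag_arm (a joint): Swing joint of the magnifier arm about the vertical post, rad. At 0 the arm points to the -x of its foot; the value grows as the arm turns clockwise seen from above. Range -0.6 to 2.0. Stiff (friction about 0.3 N m): it stays where it is left. It starts swung aside, at about 1.55.
- lens (a point): Centre of the magnifier's lens, 170 mm from the post axis, 180 mm above the bench; white ring of 116 mm outer diameter, 20 mm thick.
- mag_grip (a point): On the black upright grip of the magnifier arm, round, 18 mm in diameter, 100 mm from the post axis between post and lens. This point is 210 mm above the bench; the grip stands free from 187 to 228 mm.
- mag_pivot (a point): On the axis of the magnifier's post, 180 mm above the bench, at arm height. Its fixed foot is 100 mm in diameter; the joint's black collar is 32 mm in diameter and tops out at 197 mm. The post stands 170 mm from the panel's centre, beyond its far end, to within 5 mm.
- stereoscope: Bystander: wooden hand stereoscope with two brass-rimmed lenses, lying on the bench, about 200 x 150 x 75 mm.
- brush: Bystander: dusting brush lying on the bench.
Not all that is in view belongs to the job. What is shaped like the rack but pink is not meant.

How it is judged:
By the outcome, as a careful person would: the job done as asked, in the order asked, and still so for the second after the job is handed in, with the robot touching nothing.
It also fails if it takes over 72 s, if anything falls off the work surface, if the arm or the gripper's body presses on something with over 40 N, if the wrist force passes 120 N, or if a joint passes its speed limit or range.

### The arm

A 6-joint arm with a two-finger parallel gripper is mounted at the origin on the work surface. World frame = base frame: x ahead of the robot, y to its left, z up, the work surface at z = 0. Lengths are in mm, angles in rad, forces in N, time in s.
With the tool pointing down it reaches from about 400 to 925 mm from the base axis. Payload 12.5 kg.
Tool frame: the origin (TCP) lies at the very end of the fingers, on their centre line; the grasp point (between the pads) lies behind it (env.grip_depth is the z of the grasp point in the tool frame, in mm); z points along the fingers, y is the line along which they close (so a half turn about z gives the same grasp; the last joint's range is limited). The gripper opens to 95 mm and grips with 3 to 60 N. Pads are 20 mm wide; open, the fingers measure 119 mm over their backs; the gripper's body (75 mm by 180 mm) begins 59 mm behind the grasp point.
Start: joints at [0.999, 0.491, 1.559, -0, 1.092, -0.106], TCP at [280.698, 558.44, 214.661] pointing down, gripper open.
Joint ranges: [-3.1, 3.1], [-0.84, 2.19], [0.05, 2.79], [-1.13, 4.28], [0.06, 2.93], [-2.69, 2.69]. Speed limits (rad/s): [2.22, 2.22, 2.79, 3.14, 3.14, 3.14].

### API

Orientations are given as [roll, pitch, yaw] about the fixed x, y, z axes, in that order (R = Rz(yaw) Ry(pitch) Rx(roll)).
In Python, from cell import env, optics gives the robot as it stands.
- The arm moves only by the tool step_arm, never from a script. Its argument "moves" is a list of rows, each an object of numbers: "tx", "ty", "tz": the shift along the tool's x, y, z in mm; "roll": the turn about the tool's z in rad. In form: [{"tx": .., "ty": .., "tz": .., "roll": ..}, ...]. A call has 1 to 12 rows; each row is the pose to reach, as a shift and turn from the pose commanded when the call began, along the tool's axes at that moment; what a row does not reach only later rows make up. A row lasts 1/12 s, in which the tool goes at most 41.7 mm and 7.16 degrees, less where a joint would pass 70% of its speed; a pose out of reach is approached as far as the arm can. A call with a gripper value outside its range is refused whole. "grip" is the finger opening in mm, from 0 to 95.1, set as the call begins (left out, the last holds). The fingers move at their own pace and stop on an object; the grip force is fixed at half the most. Time passes only in rows, so rows that repeat a pose let the fingers close. It gives the time, the measured TCP pose, the force, the opening and the grip force at its end, in the units of the state.
- env.state(): the state, without advancing time (a new reading comes with each control period).
- optics.read_camera(name): name is "scene" or "top" or "wrist"; returns a dict with "pixels" (420x560x3 uint8, blue, green, red), "mtx" (3x3 intrinsics, pixels), "dist" ([k1, k2, p1, p2, k3] as OpenCV has them; the pictures are not rectified), "view" (4x4, takes a point from world to camera coordinates). Camera axes: x right, y down, z forward; pixel columns grow to the right and rows downward; lengths in mm; the calibration is good to about 2 mm. A picture is of the moment at which its call begins. There is no depth.
- env.job_done(): hands the job in; it is judged then, once.
The state is a dict: "t": time; "joints": joint angles; "qvel": joint speeds; "tau": joint torques, N m; "eef_pos": TCP position; "tcp_rot": TCP orientation; "ft_force": force on the tool from outside, world axes, zero at the start; "moment": the same for the moment, N m; "opening": opening from 0.0 (shut) to 1.0 (fully open); "grip_force": force on a finger pad.
Only numpy, scipy, OpenCV 4.12 (cv2) and the standard library are available. Lean on these libraries where they do the work, as an engineer would, in place of code of your own. Each camera call takes 0.05 s, during which the arm holds its last target. There are 200 camera calls.

## Working session

There is one attempt and no reset: what is moved stays moved. The work goes in short steps, Python scripts to look and compute and a tool call to move; the robot and the scene stay as the last step left them, time stands still between calls to the robot, and variables do not carry over. Pictures are saved under pics/ and viewed, at most 10 in all, crops included, and the job is handed in when it is done.

Besides the shell and the picture viewer there is one more tool, called as name([rows], argument=value, ...), one row to a line, values as JSON. step_arm: Moves the arm, as the interface text tells. Its arguments: {"type":"object","properties":{"moves":{"type":"array"},"grip":{"type":"number"}},"required":["moves"]}

```bash
mkdir -p pics; ls
python3 - <<'E'
from cell import env, optics
import cv2,numpy as np
for n in("scene","top","wrist"):
    c=optics.read_camera(n); cv2.imwrite(f"pics/{n}0.png",c["pixels"])
    print(n,np.round(c["mtx"],1).tolist(),np.round(c["dist"],3),np.round(np.linalg.inv(c["view"]),2).tolist())
print(env.grip_depth,env.state())
E
```

```text
pics
scene [[429.0, 0.0, 283.7], [0.0, 429.0, 207.9], [0.0, 0.0, 1.0]] [-0.002  0.     0.     0.     0.   ] [[0.58, 0.7, -0.42, 985.56], [0.81, -0.5, 0.3, -339.0], [0.0, -0.51, -0.86, 1250.59], [0.0, 0.0, 0.0, 1.0]]
top [[527.5, 0.0, 288.2], [0.0, 527.5, 205.3], [0.0, 0.0, 1.0]] [0.034 0.    0.    0.    0.   ] [[0.0, -1.0, 0.05, 364.79], [-1.0, -0.0, 0.02, 16.87], [-0.02, -0.05, -1.0, 1705.64], [0.0, 0.0, 0.0, 1.0]]
wrist [[346.9, 0.0, 281.3], [0.0, 346.9, 208.9], [0.0, 0.0, 1.0]] [-0.091  0.     0.     0.     0.   ] [[0.45, 0.87, 0.21, 221.08], [0.89, -0.44, -0.11, 587.87], [-0.0, 0.24, -0.97, 384.66], [0.0, 0.0, 0.0, 1.0]]
-18.8 {'t': 0.15, 'joints': array([ 9.99421752e-01,  4.91420471e-01,  1.55930398e+00, -3.06521796e-05,
        1.09170339e+00, -1.05589143e-01]), 'qvel': array([ 0.00031246, -0.00380533, -0.00173911, -0.00029359, -0.00053713,
        0.00019596]), 'tau': array([ 2.45186668e-03, -6.12898707e+01, -2.58275253e+01,  6.93556457e-02,
        4.73119493e-02, -9.05903994e-05]), 'eef_pos': array([280.5875921 , 558.27935518, 214.19826212]), 'tcp_rot': array([-3.14075925e+00, -6.09856559e-05,  2.67582134e+00]), 'ft_force': array([0.69119333, 0.76329617, 1.02836462]), 'moment': array([-0.0192925 , -0.03063998, -0.03705742]), 'grip_force': 0.0, 'opening': 0.9994740974079359}
```

View pics/top0.png

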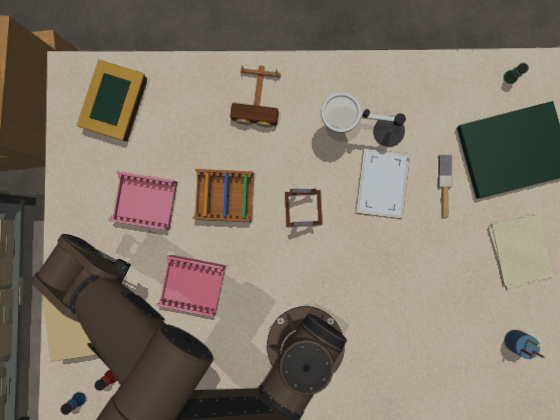

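View pics/scene0.png

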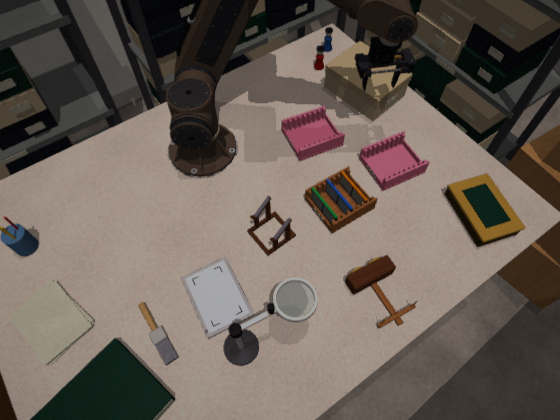

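The top view shows:
- the wooden rack at about (224,195), with orange (206,194), blue (227,195) and green (246,195) plates
- two pink decoy racks at (145,201) and (193,286)
- the easel at (303,207), the panel at (383,183), and the magnifier foot at (389,132) with its lens at (341,113)

The scene view agrees.

```bash
cat > h.py <<'E'
from cell import env, optics
import cv2,numpy as np
from scipy.spatial.transform import Rotation as Rn
def ray(c,uv):
    p=cv2.undistortPoints(np.array(uv,float).reshape(-1,1,2),c["mtx"],c["dist"]).reshape(-1,2)
    T=np.linalg.inv(c["view"]); d=np.c_[p,np.ones(len(p))]@T[:3,:3].T
    return T[:3,3],d
def onz(c,uv,z):
    o,d=ray(c,uv); return o+d*((z-o[2])/d[:,2])[:,None]
def proj(c,P):
    return cv2.projectPoints(np.array(P,float).reshape(-1,1,3),cv2.Rodrigues(c["view"][:3,:3])[0],c["view"][:3,3],c["mtx"],c["dist"])[0].reshape(-1,2)
def tool(P=None,yaw=None):
    "shift in tool axes to reach world point P (TCP); roll to reach world yaw of the tool y axis line"
    s=env.state(); R=Rn.from_euler('xyz',s["tcp_rot"]).as_matrix()
    return R.T@(np.array(P)-s["eef_pos"]), s
E
python3 - <<'E'
from h import *
c=optics.read_camera("top"); np.set_printoptions(precision=1,suppress=True)
P=[(206,194),(227,195),(246,195),(224,195)];print(onz(c,P,72))
print("easel",onz(c,[(303,207)],60),"panel",onz(c,[(383,183)],12),"foot",onz(c,[(389,132)],0),"collar",onz(c,[(400,119)],197),"lens",onz(c,[(341,113)],180))
h=cv2.cvtColor(c["pixels"],cv2.COLOR_BGR2HSV)
m=np.zeros(h.shape[:2],np.uint8); s=np.s_[140:225,345:420]; m[s]=cv2.inRange(h,(90,10,120),(130,70,255))[s]
ct=max(cv2.findContours(m,0,2)[0],key=cv2.contourArea); print(cv2.minAreaRect(ct)); b=cv2.boxPoints(cv2.minAreaRect(ct)); print(onz(c,b,12))
print(Rn.from_euler('xyz',env.state()["tcp_rot"]).as_matrix())
T=np.linalg.inv(optics.read_camera("wrist")["view"]); st=env.state();R=Rn.from_euler('xyz',st["tcp_rot"]).as_matrix()
print("cam in tool",R.T@(T[:3,3]-st["eef_pos"]),R.T@T[:3,:3])
E
```

```text
[[478.4 306.5  72. ]
 [475.3 241.   72. ]
 [475.3 181.9  72. ]
 [475.3 250.4  72. ]]
easel [[438.6   4.6  60. ]] panel [[ 517.8 -252.    12. ]] foot [[ 684.7 -274.3    0. ]] collar [[ 685.1 -272.2  197. ]] lens [[ 707.1 -105.   180. ]]
((382.7000427246094, 182.90000915527344), (39.81515121459961, 57.924217224121094), 7.125016689300537)
[[ 433.8 -176.1   12. ]
 [ 618.9 -200.    12. ]
 [ 602.6 -326.1   12. ]
 [ 418.1 -301.7   12. ]]
[[-0.9  0.4 -0. ]
 [ 0.4  0.9 -0. ]
 [ 0.  -0.  -1. ]]
cam in tool [  66.5   -0.4 -170.4] [[ 0.  -1.  -0.2]
 [ 1.   0.   0. ]
 [-0.  -0.2  1. ]]
```

View pics/wrist0.png

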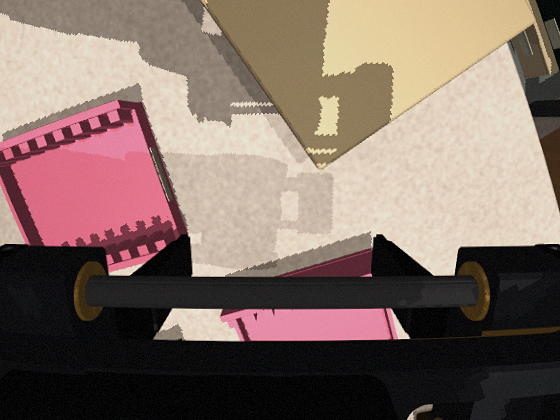

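The wrist view shows only the pink decoys (no job items) and the box. Next I move the wrist camera over the rack and easel.

step_arm([
  {"tx": -428,"ty": -264,"tz": -86,"roll": -0.466},
  {"tx": -428,"ty": -264,"tz": -86,"roll": -0.466},
  {"tx": -428,"ty": -264,"tz": -86,"roll": -0.466},
  {"tx": -428,"ty": -264,"tz": -86,"roll": -0.466},
  {"tx": -428,"ty": -264,"tz": -86,"roll": -0.466},
  {"tx": -428,"ty": -264,"tz": -86,"roll": -0.466},
  {"tx": -428,"ty": -264,"tz": -86,"roll": -0.466},
  {"tx": -428,"ty": -264,"tz": -86,"roll": -0.466},
  {"tx": -428,"ty": -264,"tz": -86,"roll": -0.466},
  {"tx": -428,"ty": -264,"tz": -86,"roll": -0.466},
  {"tx": -428,"ty": -264,"tz": -86,"roll": -0.466},
  {"tx": -428,"ty": -264,"tz": -86,"roll": -0.466},
], grip=30)

```text
t: 1.25
eef_pos: [537.7, 140.5, 298.7]
tcp_rot: [3.141, 0.0, -3.142]
ft_force: [0.8, 0.7, -0.2]
opening: 0.316
grip_force: 0.0
```

Run:
```python
from h import *
s=env.state(); print(s["t"],s["eef_pos"],s["tcp_rot"],s["qvel"])
```

```text
1.25 [537.6581657  140.53401871 298.68785017] [ 3.14142816e+00  2.17530163e-04 -3.14151960e+00] [-8.34064236e-01  1.38033383e-01 -4.32475167e-01 -5.19760146e-05
  2.90624802e-01 -8.28203662e-01]
```

step_arm([
  {"tx": 0,"ty": 0,"tz": 0,"roll": 0},
  {"tx": 0,"ty": 0,"tz": 0,"roll": 0},
  {"tx": 0,"ty": 0,"tz": 0,"roll": 0},
])

```text
t: 1.5
eef_pos: [536.7, 142.6, 297.9]
tcp_rot: [3.141, -0.001, 3.141]
ft_force: [-0.1, 0.7, -0.1]
opening: 0.319
grip_force: 0.0
```

Run:
```python
from h import *
c=optics.read_camera("wrist"); np.savez("w1.npz",**c); cv2.imwrite("pics/w1.png",c["pixels"])
h=cv2.cvtColor(c["pixels"],cv2.COLOR_BGR2HSV)
s=env.state(); print(s["t"],s["eef_pos"],s["tcp_rot"],np.abs(s["qvel"]).max())
```

```text
1.55 [536.39909974 143.22003904 297.92884808] [ 3.14137404e+00 -6.58258100e-04 -3.14083507e+00] 0.019041478870544026
```

View pics/w1.png

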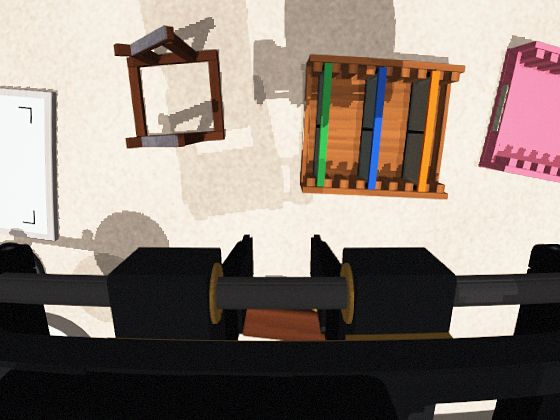

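The wrist view shows the wooden rack spanning (305..462, 55..195). The orange stripe runs from (434,68) to (425,192), with blue at (377,130), green at (324,125) and a pink decoy at right. The easel is at (175,90) and the panel at the left. The orange-edged plate in the brown rack is the one meant, because the pink rack is excluded. I'll confirm it in a crop and measure.

Run:
```python
from h import *
np.set_printoptions(precision=1,suppress=True)
c=dict(np.load("w1.npz")); im=c["pixels"]
a=cv2.resize(im[15:165,100:240],None,fx=3.8,fy=3.8,interpolation=cv2.INTER_CUBIC); b=cv2.resize(im[45:205,395:470],(267,570),interpolation=cv2.INTER_CUBIC)
cv2.imwrite("pics/crop1.png",np.hstack([a,b]))
h=cv2.cvtColor(im,cv2.COLOR_BGR2HSV)
for n,lo,hi,s in(("orange",(10,200,180),(25,255,255),np.s_[55:200,410:450]),("blue",(105,150,100),(125,255,255),np.s_[50:200,340:400]),("green",(55,120,60),(90,255,255),np.s_[50:200,300:340])):
    m=np.zeros(h.shape[:2],np.uint8); m[s]=cv2.inRange(h,lo,hi)[s]
    ct=max(cv2.findContours(m,0,2)[0],key=cv2.contourArea); r=cv2.minAreaRect(ct); P=onz(c,cv2.boxPoints(r),72); P=P[np.argsort(P[:,0])]
    e=np.array([P[:2].mean(0),P[2:].mean(0)]); d=e[1]-e[0]; print(n,r,e.mean(0),np.linalg.norm(d),np.degrees(np.arctan2(d[1],d[0])),np.linalg.norm(P[0]-P[1]))
```

```text
orange ((428.7716979980469, 131.03302001953125), (8.071488380432129, 121.65680694580078), 6.927217960357666) [478.6 310.8  72. ] 136.57157475426942 -2.4363112585248885 9.3292017190346
blue ((376.8134765625, 127.78668212890625), (7.743722915649414, 122.39451599121094), 5.572197437286377) [475.9 250.1  72. ] 135.80109531015614 -2.6239848963871024 8.622185815763535
green ((323.7965087890625, 124.45149230957031), (7.981042385101318, 123.60296630859375), 3.945185899734497) [472.8 189.8  72. ] 136.1409671139886 -2.63590691314749 8.691023624774362
```

View pics/crop1.png

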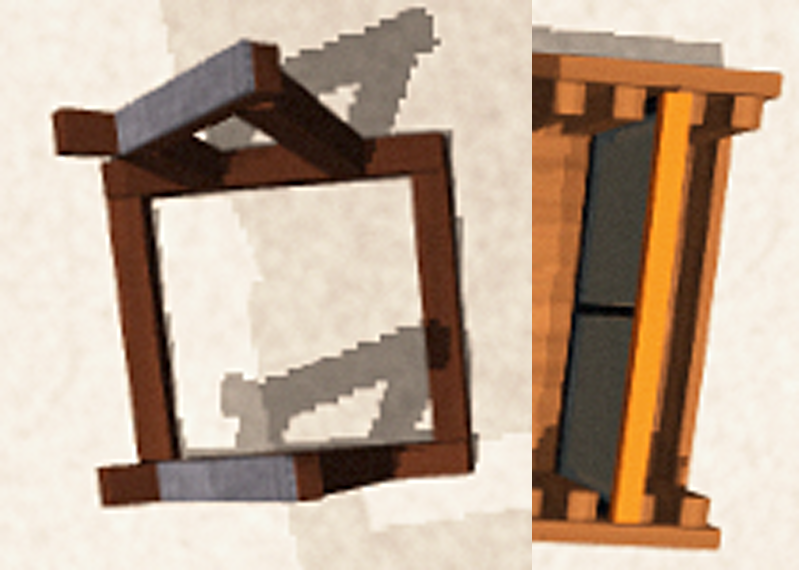

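The crop shows the orange plate cleanly seated, with its end grooves at crop (675,100) and (630,510). The easel's lips are on the left (world -y) and the arms rise to the right (world +y). Face/lip corners are at crop (116,131) and (158,481).

Run:
```python
from h import *
np.set_printoptions(precision=1,suppress=True)
c=dict(np.load("w1.npz"))
f=lambda u,v:(100+u/3.8,15+v/3.8)
L=[(f(116.5,131),75,(-50,-25)),(f(158,481),75,(50,-25)),(f(248,62),135,(-50,35)),(f(298,479),135,(50,35)),(f(448,132),10,(-56,58)),(f(472,470),10,(56,58)),(f(105,165),10,(-56,-58))]
W=np.array([onz(c,[p],z)[0,:2] for p,z,_ in L]); E=np.array([e for *_,e in L],float); print(W)
for k in ([0,1],[0,1,2,3],range(7)):
    k=list(k); e=E[k]-E[k].mean(0); w=W[k]-W[k].mean(0); a=np.arctan2((e[:,0]*w[:,1]-e[:,1]*w[:,0]).sum(),(e*w).sum())
    R=np.array([[np.cos(a),-np.sin(a)],[np.sin(a),np.cos(a)]]); t=W[k].mean(0)-R@E[k].mean(0); print(np.degrees(a),t,(W[k]-E[k]@R.T-t).round(1).tolist(),"seat",t+R@[0,-5.2],"corner",t+R@[0,-25])
s=env.state();print(s["eef_pos"],s["tcp_rot"],Rn.from_euler('xyz',s["tcp_rot"]).as_matrix())
```

```text
[[388.8 -21.5]
 [488.7 -16.3]
 [386.4  36.8]
 [485.8  44. ]
 [378.7  63.2]
 [489.1  67.9]
 [386.2 -53.2]]
3.010867392468249 [437.4   6.1] [[0.0, 0.0], [-0.0, -0.0]] seat [437.7   0.9] corner [438.8 -18.9]
3.3109740487427572 [437.7   5.8] [[-0.4, 0.6], [-0.4, 0.0], [0.6, -1.0], [0.2, 0.4]] seat [438.    0.6] corner [439.2 -19.2]
3.2259761224264216 [437.7   6.6] [[-0.4, -0.3], [-0.4, -0.7], [0.6, -1.9], [0.1, -0.4], [0.2, 1.8], [-1.3, 0.3], [1.2, 1.3]] seat [438.    1.4] corner [439.1 -18.4]
[536.4 143.2 297.9] [ 3.1 -0.  -3.1] [[-1. -0. -0.]
 [-0.  1.  0.]
 [ 0.  0. -1.]]
```

step_arm([
  {"tx": 57.8,"ty": 167.6,"tz": 188,"roll": 0.044},
  {"tx": 57.8,"ty": 167.6,"tz": 188,"roll": 0.044},
  {"tx": 57.8,"ty": 167.6,"tz": 188,"roll": 0.044},
  {"tx": 57.8,"ty": 167.6,"tz": 188,"roll": 0.044},
  {"tx": 57.8,"ty": 167.6,"tz": 188,"roll": 0.044},
  {"tx": 57.8,"ty": 167.6,"tz": 188,"roll": 0.044},
  {"tx": 57.8,"ty": 167.6,"tz": 188,"roll": 0.044},
  {"tx": 57.8,"ty": 167.6,"tz": 188,"roll": 0.044},
  {"tx": 57.8,"ty": 167.6,"tz": 188,"roll": 0.044},
  {"tx": 57.8,"ty": 167.6,"tz": 188,"roll": 0.044},
  {"tx": 57.8,"ty": 167.6,"tz": 188,"roll": 0.044},
])

```text
t: 2.47
eef_pos: [480.0, 309.6, 111.7]
tcp_rot: [3.14, 0.002, 3.097]
ft_force: [-0.0, -0.8, -0.3]
opening: 0.311
grip_force: 0.0
```

Run:
```python
from h import *
np.set_printoptions(precision=3,suppress=True)
s,st=tool([478.6,310.8,42]); print(s,st["eef_pos"],st["tcp_rot"],st["opening"]*95.1)
```

```text
[ 1.648  1.041 69.737] [480.045 309.614 111.739] [3.14  0.002 3.097] 29.581386868986606
```

step_arm([
  {"tx": 0.6,"ty": 0.6,"tz": 12,"roll": 0},
  {"tx": 0.6,"ty": 0.6,"tz": 26,"roll": 0},
  {"tx": 0.6,"ty": 0.6,"tz": 40,"roll": 0},
  {"tx": 0.6,"ty": 0.6,"tz": 54,"roll": 0},
  {"tx": 0.6,"ty": 0.6,"tz": 64,"roll": 0},
  {"tx": 0.6,"ty": 0.6,"tz": 68,"roll": 0},
  {"tx": 0.6,"ty": 0.6,"tz": 68,"roll": 0},
  {"tx": 0.6,"ty": 0.6,"tz": 68,"roll": 0},
])

```text
t: 3.13
eef_pos: [479.1, 310.7, 42.8]
tcp_rot: [3.141, 0.001, 3.097]
ft_force: [-0.4, 0.1, -0.5]
opening: 0.315
grip_force: 0.0
```

step_arm([
  {"tx": 0,"ty": 0,"tz": 0,"roll": 0},
  {"tx": 0,"ty": 0,"tz": 0,"roll": 0},
  {"tx": 0,"ty": 0,"tz": 0,"roll": 0},
  {"tx": 0,"ty": 0,"tz": 0,"roll": 0},
  {"tx": 0,"ty": 0,"tz": 0,"roll": 0},
  {"tx": 0,"ty": 0,"tz": 0,"roll": 0},
], grip=0)

```text
t: 3.63
eef_pos: [478.7, 310.8, 42.5]
tcp_rot: [3.141, 0.0, 3.098]
ft_force: [-0.3, -0.0, 4.8]
opening: 0.08
grip_force: 30.0
```

step_arm([
  {"tx": 0,"ty": 0,"tz": -6},
  {"tx": 0,"ty": 0,"tz": -18},
  {"tx": 0,"ty": 0,"tz": -34},
  {"tx": 0,"ty": 0,"tz": -54},
  {"tx": 0,"ty": 0,"tz": -76},
  {"tx": 0,"ty": 0,"tz": -100},
  {"tx": 0,"ty": 0,"tz": -124},
  {"tx": 0,"ty": 0,"tz": -142},
  {"tx": 0,"ty": 0,"tz": -150},
  {"tx": 0,"ty": 0,"tz": -150},
  {"tx": 0,"ty": 0,"tz": -150},
])

```text
validation failed for argument at $.mo...
```

Run:
```python
from h import *
np.set_printoptions(precision=3,suppress=True)
s,st=tool([439.1,-18.9,192]); print(s,st["eef_pos"],st["tcp_rot"],st["ft_force"],st["grip_force"],st["opening"]*95.1)
```

```text
[  25.095 -331.109 -149.595] [478.703 310.832  42.502] [3.141 0.    3.098] [-0.301 -0.031  4.831] 30.000195801258087 7.6213001814926935
```

Roll is required in each row.

step_arm([
  {"tx": 0,"ty": 0,"tz": -6,"roll": 0},
  {"tx": 0,"ty": 0,"tz": -18,"roll": 0},
  {"tx": 0,"ty": 0,"tz": -34,"roll": 0},
  {"tx": 0,"ty": 0,"tz": -54,"roll": 0},
  {"tx": 0,"ty": 0,"tz": -76,"roll": 0},
  {"tx": 0,"ty": 0,"tz": -100,"roll": 0},
  {"tx": 0,"ty": 0,"tz": -124,"roll": 0},
  {"tx": 0,"ty": 0,"tz": -142,"roll": 0},
  {"tx": 0,"ty": 0,"tz": -150,"roll": 0},
  {"tx": 0,"ty": 0,"tz": -150,"roll": 0},
  {"tx": 0,"ty": 0,"tz": -150,"roll": 0},
])

```text
t: 4.55
eef_pos: [478.3, 310.6, 191.7]
tcp_rot: [-3.141, -0.0, 3.098]
ft_force: [-0.3, -0.1, -1.0]
opening: 0.084
grip_force: 30.0
```

Run:
```python
from h import *
np.set_printoptions(precision=3,suppress=True)
s,st=tool([439.1,-18.9,192]); print(s,st["eef_pos"],st["tcp_rot"],st["ft_force"],st["grip_force"],st["opening"]*95.1)
```

```text
[  24.737 -330.885   -0.254] [478.308 310.584 191.692] [-3.141 -0.     3.098] [-0.337 -0.148 -1.009] 29.999196231365204 8.029784755749061
```

step_arm([
  {"tx": 24.7,"ty": -330.9,"tz": 0,"roll": -0.1},
  {"tx": 24.7,"ty": -330.9,"tz": 0,"roll": -0.1},
  {"tx": 24.7,"ty": -330.9,"tz": 0,"roll": -0.1},
  {"tx": 24.7,"ty": -330.9,"tz": 0,"roll": -0.1},
  {"tx": 24.7,"ty": -330.9,"tz": 0,"roll": -0.1},
  {"tx": 24.7,"ty": -330.9,"tz": 0,"roll": -0.1},
  {"tx": 24.7,"ty": -330.9,"tz": 0,"roll": -0.1},
  {"tx": 24.7,"ty": -330.9,"tz": 0,"roll": -0.1},
  {"tx": 24.7,"ty": -330.9,"tz": 0,"roll": -0.1},
  {"tx": 24.7,"ty": -330.9,"tz": 0,"roll": -0.1},
  {"tx": 24.7,"ty": -330.9,"tz": 0,"roll": -0.1},
  {"tx": 24.7,"ty": -330.9,"tz": 0,"roll": -0.1},
])

```text
t: 5.55
eef_pos: [439.3, -17.8, 191.6]
tcp_rot: [3.141, -0.001, -3.084]
ft_force: [0.7, -0.4, -1.7]
opening: 0.084
grip_force: 30.0
```

Run:
```python
from h import *
np.set_printoptions(precision=3,suppress=True)
s,st=tool([439.1,-18.9,120]); print(s,st["eef_pos"],st["tcp_rot"],st["ft_force"],st["grip_force"],st["opening"]*95.1)
c=optics.read_camera("wrist"); np.savez("w2.npz",**c); cv2.imwrite("pics/w2.png",c["pixels"])
```

```text
[ 0.192 -1.152 71.59 ] [439.305 -17.77  191.59 ] [ 3.141 -0.001 -3.084] [ 0.675 -0.412 -1.67 ] 29.999273121356964 8.035853656507303
```

View pics/w2.png

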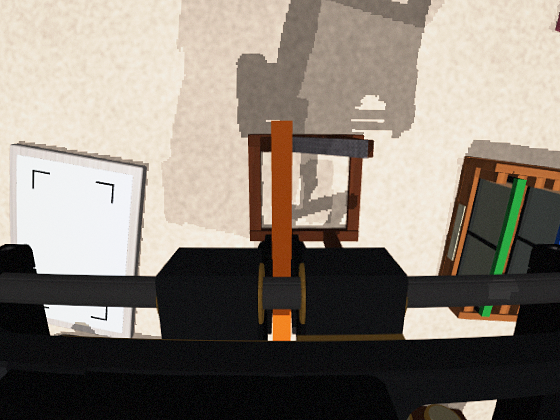

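The plate hangs vertically at (282,190), above the easel's lip side. The panel is at left with its marks visible. Lowering now.

step_arm([
  {"tx": 0,"ty": 0,"tz": 15,"roll": 0},
  {"tx": 0,"ty": 0,"tz": 30,"roll": 0},
  {"tx": 0,"ty": 0,"tz": 45,"roll": 0},
  {"tx": 0,"ty": 0,"tz": 60,"roll": 0},
  {"tx": 0,"ty": 0,"tz": 68,"roll": 0},
  {"tx": 0,"ty": 0,"tz": 72,"roll": 0},
  {"tx": 0,"ty": 0,"tz": 74,"roll": 0},
  {"tx": 0,"ty": 0,"tz": 74,"roll": 0},
  {"tx": 0,"ty": 0,"tz": 74,"roll": 0},
])

```text
t: 6.35
eef_pos: [439.7, -18.6, 118.6]
tcp_rot: [-3.142, 0.001, -3.085]
ft_force: [-0.2, 0.4, -2.9]
opening: 0.084
grip_force: 30.0
```

step_arm([
  {"tx": 0,"ty": 0,"tz": 1,"roll": 0},
  {"tx": 0,"ty": 0,"tz": 2,"roll": 0},
  {"tx": 0,"ty": 0,"tz": 3,"roll": 0},
  {"tx": 0,"ty": 0,"tz": 3,"roll": 0},
  {"tx": 0,"ty": 0,"tz": 3,"roll": 0},
])

```text
t: 6.77
eef_pos: [439.5, -18.8, 115.2]
tcp_rot: [3.142, 0.0, -3.085]
ft_force: [-0.8, 0.3, -1.2]
opening: 0.083
grip_force: 30.0
```

step_arm([
  {"tx": 0,"ty": 0,"tz": 0.7,"roll": 0},
  {"tx": 0,"ty": 0,"tz": 1.4,"roll": 0},
  {"tx": 0,"ty": 0,"tz": 2,"roll": 0},
  {"tx": 0,"ty": 0,"tz": 2,"roll": 0},
])

```text
t: 7.1
eef_pos: [439.5, -18.7, 113.2]
tcp_rot: [3.141, 0.0, -3.086]
ft_force: [-0.9, 1.3, 2.3]
opening: 0.083
grip_force: 30.0
```

step_arm([
  {"tx": 0,"ty": 0,"tz": 0.5,"roll": 0},
  {"tx": 0,"ty": 0,"tz": 1,"roll": 0},
  {"tx": 0,"ty": 0,"tz": 1,"roll": 0},
  {"tx": 0,"ty": 0,"tz": 1,"roll": 0},
])

```text
t: 7.43
eef_pos: [439.6, -18.7, 112.9]
tcp_rot: [3.142, 0.001, -3.086]
ft_force: [-2.1, 1.6, 12.9]
opening: 0.086
grip_force: 30.0
```

Contact came at the predicted height. I'll ease off, then open in small steps while moving to +y, so the far pad lowers the plate onto the arms.

step_arm([
  {"tx": 0,"ty": 0,"tz": -1,"roll": 0},
  {"tx": 0,"ty": 0,"tz": -1,"roll": 0},
])

```text
t: 7.6
eef_pos: [439.5, -18.7, 113.3]
tcp_rot: [3.142, 0.0, -3.085]
ft_force: [-0.4, 1.3, 1.6]
opening: 0.086
grip_force: 30.0
```

step_arm([
  {"tx": 0,"ty": 1.5,"tz": 0,"roll": 0},
  {"tx": 0,"ty": 3,"tz": 0,"roll": 0},
  {"tx": 0,"ty": 4,"tz": 0,"roll": 0},
  {"tx": 0,"ty": 4,"tz": 0,"roll": 0},
], grip=14)

```text
t: 7.93
eef_pos: [439.2, -14.6, 113.1]
tcp_rot: [3.142, -0.0, -3.085]
ft_force: [0.7, -0.4, -0.4]
opening: 0.149
grip_force: 0.0
```

step_arm([
  {"tx": 0,"ty": 1.5,"tz": 0,"roll": 0},
  {"tx": 0,"ty": 3,"tz": 0,"roll": 0},
  {"tx": 0,"ty": 4,"tz": 0,"roll": 0},
  {"tx": 0,"ty": 4,"tz": 0,"roll": 0},
], grip=20)

```text
t: 8.27
eef_pos: [439.0, -10.6, 113.2]
tcp_rot: [3.141, 0.0, -3.085]
ft_force: [-0.8, 0.5, -0.1]
opening: 0.211
grip_force: 0.0
```

step_arm([
  {"tx": 0,"ty": 1.5,"tz": 0,"roll": 0},
  {"tx": 0,"ty": 3,"tz": 0,"roll": 0},
  {"tx": 0,"ty": 4,"tz": 0,"roll": 0},
  {"tx": 0,"ty": 4,"tz": 0,"roll": 0},
], grip=28)

```text
t: 8.6
eef_pos: [438.8, -6.6, 113.2]
tcp_rot: [3.141, 0.0, -3.085]
ft_force: [1.1, -0.8, 0.3]
opening: 0.291
grip_force: 0.0
```

Run:
```python
from h import *
np.set_printoptions(precision=3,suppress=True)
s,st=tool([439.1,-18.9,120]); print(st["t"],st["eef_pos"],st["tcp_rot"],st["ft_force"],st["grip_force"],st["opening"]*95.1)
c=optics.read_camera("wrist"); c2=optics.read_camera("scene")
a=cv2.resize(c["pixels"][90:350,130:430],(600,520)); b=cv2.resize(c2["pixels"][180:270,225:320],(200,190)); a[:190,:200]=b; cv2.imwrite("pics/w3.png",a)
```

```text
8.6 [438.758  -6.595 113.185] [ 3.141  0.    -3.085] [ 1.142 -0.77   0.259] 0.0 27.66246688356195
```

View pics/w3.png

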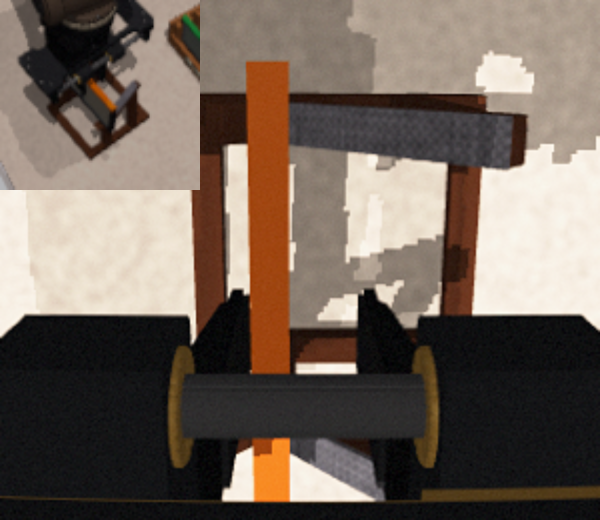

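The plate still stands upright in the V at (268,250), against the left pad. I'll narrow the gap and tilt it over in a controlled way.

step_arm([
  {"tx": 0,"ty": -3,"tz": 0,"roll": 0},
  {"tx": 0,"ty": -5,"tz": 0,"roll": 0},
  {"tx": 0,"ty": -5,"tz": 0,"roll": 0},
  {"tx": 0,"ty": -4,"tz": 0,"roll": 0},
  {"tx": 0,"ty": -3,"tz": 0,"roll": 0},
  {"tx": 0,"ty": -3,"tz": 0,"roll": 0},
], grip=14)

```text
t: 9.2
eef_pos: [438.9, -9.6, 113.2]
tcp_rot: [3.141, -0.0, -3.085]
ft_force: [0.7, 0.5, -0.0]
opening: 0.148
grip_force: 0.0
```

step_arm([
  {"tx": 0,"ty": 1,"tz": 0,"roll": 0},
  {"tx": 0,"ty": 2,"tz": 0,"roll": 0},
  {"tx": 0,"ty": 3,"tz": 0,"roll": 0},
  {"tx": 0,"ty": 4,"tz": 0,"roll": 0},
  {"tx": 0,"ty": 4,"tz": 0,"roll": 0},
], grip=18)

```text
t: 9.62
eef_pos: [438.7, -5.6, 113.2]
tcp_rot: [3.141, 0.0, -3.085]
ft_force: [-0.1, -0.0, -0.3]
opening: 0.192
grip_force: 0.1
```

step_arm([
  {"tx": 0,"ty": 1,"tz": 0,"roll": 0},
  {"tx": 0,"ty": 2,"tz": 0,"roll": 0},
  {"tx": 0,"ty": 3,"tz": 0,"roll": 0},
  {"tx": 0,"ty": 4,"tz": 0,"roll": 0},
  {"tx": 0,"ty": 4,"tz": 0,"roll": 0},
], grip=22)

```text
t: 10.03
eef_pos: [438.5, -1.6, 113.2]
tcp_rot: [3.142, 0.0, -3.085]
ft_force: [0.8, -0.1, 0.1]
opening: 0.229
grip_force: 0.1
```

```bash
cat > tilt.py <<'E'
from h import *
import sys
np.set_printoptions(precision=2,suppress=True)
st=env.state(); print(st["t"],st["eef_pos"],st["ft_force"],st["grip_force"],st["opening"]*95.1)
c=optics.read_camera("wrist"); cv2.imwrite("pics/%s.png"%sys.argv[1],cv2.resize(c["pixels"][90:350,130:430],(600,520)))
h=cv2.cvtColor(c["pixels"],cv2.COLOR_BGR2HSV); m=cv2.inRange(h,(5,170,60),(25,255,255)); m[:, :200]=0; m[:,420:]=0
for r in(130,160,190,220):
    k=np.flatnonzero(m[r]); print(r,(k.min(),k.max(),len(k)) if len(k) else None)
E
python3 tilt.py w4
```

```text
10.0333 [438.48  -1.63 113.18] [ 0.8  -0.06  0.11] 0.1367495208978653 21.776681965657062
130 (np.int64(285), np.int64(308), 24)
160 (np.int64(285), np.int64(377), 27)
190 (np.int64(220), np.int64(362), 49)
220 (np.int64(221), np.int64(360), 38)
```

It is leaning now: the top edge moved to columns 285–308 and sits on the right pad. Continuing.

step_arm([
  {"tx": 0,"ty": 1,"tz": 0,"roll": 0},
  {"tx": 0,"ty": 2,"tz": 0,"roll": 0},
  {"tx": 0,"ty": 3,"tz": 0,"roll": 0},
  {"tx": 0,"ty": 4,"tz": 0,"roll": 0},
], grip=30)

```text
t: 10.42
eef_pos: [438.3, 2.3, 113.2]
tcp_rot: [3.142, 0.0, -3.085]
ft_force: [-0.4, 0.1, -0.5]
opening: 0.314
grip_force: 0.2
```

step_arm([
  {"tx": 0,"ty": 1,"tz": 0,"roll": 0},
  {"tx": 0,"ty": 2,"tz": 0,"roll": 0},
  {"tx": 0,"ty": 3,"tz": 0,"roll": 0},
  {"tx": 0,"ty": 4,"tz": 0,"roll": 0},
], grip=38)

```text
t: 10.75
eef_pos: [438.0, 6.3, 113.2]
tcp_rot: [3.141, -0.0, -3.085]
ft_force: [-0.5, 0.5, -0.5]
opening: 0.396
grip_force: 0.2
```

step_arm([
  {"tx": 0,"ty": 1,"tz": 0,"roll": 0},
  {"tx": 0,"ty": 1,"tz": 0,"roll": 0},
  {"tx": 0,"ty": 1,"tz": 0,"roll": 0},
  {"tx": 0,"ty": 1,"tz": 0,"roll": 0},
], grip=46)

```text
t: 11.08
eef_pos: [438.1, 7.2, 113.2]
tcp_rot: [3.142, 0.0, -3.085]
ft_force: [0.2, 0.1, 0.1]
opening: 0.482
grip_force: 0.0
```

step_arm([
  {"tx": 0,"ty": 0,"tz": 0,"roll": 0},
  {"tx": 0,"ty": 0,"tz": 0,"roll": 0},
  {"tx": 0,"ty": 0,"tz": 0,"roll": 0},
  {"tx": 0,"ty": 0,"tz": 0,"roll": 0},
], grip=60)

```text
t: 11.42
eef_pos: [438.0, 7.2, 113.2]
tcp_rot: [3.142, 0.0, -3.085]
ft_force: [-0.0, -0.0, -0.1]
opening: 0.63
grip_force: 0.0
```

```bash
python3 tilt.py w5
```

```text
11.4167 [437.99   7.18 113.17] [-0.02 -0.03 -0.06] 0.0 59.9202347304604
130 (np.int64(303), np.int64(324), 22)
160 (np.int64(208), np.int64(323), 23)
190 (np.int64(210), np.int64(351), 47)
220 (np.int64(211), np.int64(350), 36)
```

View pics/w5.png

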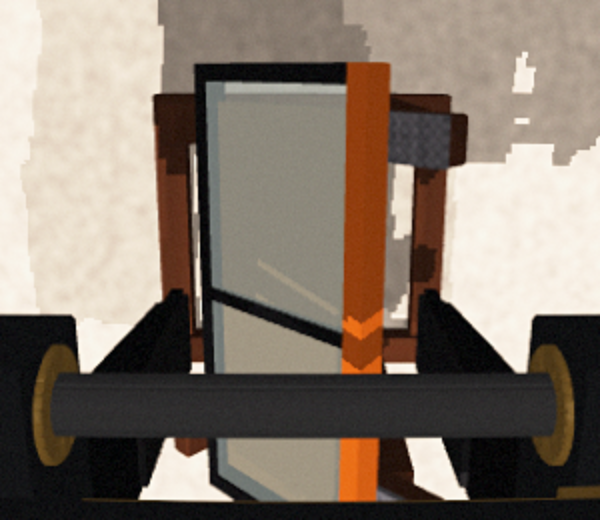

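The plate leans on both arms with its foot on the lips: orange edge at crop x≈365, foot at x≈210. The pads read zero force. I'll lift clear, recentre on the seat, and descend opened to take it across its long edges.

step_arm([
  {"tx": 0,"ty": 0,"tz": -14,"roll": 0},
  {"tx": 0,"ty": 0,"tz": -30,"roll": 0},
  {"tx": 0,"ty": 0,"tz": -40,"roll": 0},
  {"tx": 0,"ty": -6.2,"tz": -40,"roll": 0},
  {"tx": 0,"ty": -6.2,"tz": -40,"roll": 0},
  {"tx": 0,"ty": -6.2,"tz": -40,"roll": 0},
], grip=76)

```text
t: 11.97
eef_pos: [438.1, 0.7, 152.6]
tcp_rot: [3.141, -0.001, -3.086]
ft_force: [0.3, -0.5, -0.3]
opening: 0.796
grip_force: 0.0
```

Run:
```python
from h import *
np.set_printoptions(precision=2,suppress=True)
c=optics.read_camera("wrist"); np.savez("w6.npz",**c); st=env.state(); print(st["t"],st["eef_pos"],st["tcp_rot"],st["opening"]*95.1)
h=cv2.cvtColor(c["pixels"],cv2.COLOR_BGR2HSV); m=cv2.inRange(h,(5,190,60),(25,255,255)); m[:, :250]=0; m[:,370:]=0; m[240:]=0
ct=max(cv2.findContours(m,0,2)[0],key=cv2.contourArea); b=cv2.boxPoints(cv2.minAreaRect(ct)); print(b)
# predicted corners of the top edge when seated
a=np.radians(3.2);R=np.array([[np.cos(a),-np.sin(a)],[np.sin(a),np.cos(a)]])
for x,y,z in((-68,20.25,120.25),(-68,14.6,125.9),(68,20.25,120.25),(-68,-25,75),(-68,-30.7,80.7)):
    w=R@[x,y]+[437.7,6.1]; print((x,y,z),proj(c,[*w,z]))
cv2.imwrite("pics/w6.png",c["pixels"])
```

```text
12.0167 [438.02   0.81 152.51] [ 3.14 -0.   -3.09] 75.97840198952503
[[307.87 239.  ]
 [310.02 121.73]
 [327.35 122.04]
 [325.2  239.32]]
(-68, 20.25, 120.25) [[327.19 121.16]]
(-68, 14.6, 125.9) [[318.37 121.03]]
(68, 20.25, 120.25) [[320.31 331.15]]
(-68, -25, 75) [[253.98 121.47]]
(-68, -30.7, 80.7) [[245.   121.46]]
```

The measured top edge (right edge at col 327, end at row 122) matches the predicted seated pose (327,121), so it is fully home. Descend and grip.

step_arm([
  {"tx": 0,"ty": 0,"tz": 15,"roll": 0},
  {"tx": 0,"ty": 0,"tz": 32,"roll": 0},
  {"tx": 0,"ty": 0,"tz": 48,"roll": 0},
  {"tx": 0,"ty": 0,"tz": 62,"roll": 0},
  {"tx": 0,"ty": 0,"tz": 72,"roll": 0},
  {"tx": 0,"ty": 0,"tz": 77,"roll": 0},
  {"tx": 0,"ty": 0,"tz": 77,"roll": 0},
  {"tx": 0,"ty": 0,"tz": 77,"roll": 0},
])

```text
t: 12.68
eef_pos: [438.2, 1.0, 76.0]
tcp_rot: [3.141, -0.001, -3.085]
ft_force: [-0.0, -0.2, 0.3]
opening: 0.796
grip_force: 0.0
```

step_arm([
  {"tx": 0,"ty": 0,"tz": 0,"roll": 0},
  {"tx": 0,"ty": 0,"tz": 0,"roll": 0},
  {"tx": 0,"ty": 0,"tz": 0,"roll": 0},
  {"tx": 0,"ty": 0,"tz": 0,"roll": 0},
  {"tx": 0,"ty": 0,"tz": 0,"roll": 0},
  {"tx": 0,"ty": 0,"tz": 0,"roll": 0},
], grip=47)

```text
t: 13.18
eef_pos: [438.5, 0.9, 76.7]
tcp_rot: [-3.141, 0.001, -3.085]
ft_force: [-1.8, -1.6, 9.6]
opening: 0.511
grip_force: 30.0
```

```bash
python3 tilt.py w7
```

```text
13.1833 [438.52   0.9   76.65] [-1.77 -1.61  9.58] 30.00453606247902 48.64322747700039
130 (np.int64(325), np.int64(352), 28)
160 (np.int64(325), np.int64(351), 27)
190 (np.int64(324), np.int64(349), 26)
220 (np.int64(209), np.int64(369), 53)
```

Gripped at 48.6 mm with the full 30 N, so friction holds it near 45°. Lifting gently.

step_arm([
  {"tx": 0,"ty": 0,"tz": -2,"roll": 0},
  {"tx": 0,"ty": 0,"tz": -5,"roll": 0},
  {"tx": 0,"ty": 0,"tz": -10,"roll": 0},
  {"tx": 0,"ty": 0,"tz": -16,"roll": 0},
  {"tx": 0,"ty": 0,"tz": -22,"roll": 0},
  {"tx": 0,"ty": 0,"tz": -25,"roll": 0},
  {"tx": 0,"ty": 0,"tz": -25,"roll": 0},
  {"tx": 0,"ty": 0,"tz": -25,"roll": 0},
])

```text
t: 13.9
eef_pos: [438.5, 1.2, 101.5]
tcp_rot: [3.141, 0.001, -3.086]
ft_force: [1.2, 6.0, 3.2]
opening: 0.493
grip_force: 2.8
```

```bash
python3 tilt.py w8
python3 - <<'E'
from h import *
np.set_printoptions(precision=2,suppress=True)
# panel corner marks from earlier wrist view w2
c=dict(np.load("w2.npz")); g=cv2.cvtColor(c["pixels"],cv2.COLOR_BGR2GRAY)
c6=dict(np.load("w6.npz"))
a=cv2.resize(c["pixels"][130:335,0:160],(480,600)); 
cv2.imwrite("pics/panel.png",np.hstack([a,cv2.resize(cv2.imread("pics/w8.png")[:, 150:450],(300,520))[:520] if 0 else cv2.resize(cv2.imread("pics/w8.png")[:,100:500],(320,600))]))
E
```

```text
13.9 [438.51   1.24 101.55] [1.24 6.02 3.23] 2.8315092623233795 46.88534615457574
130 (np.int64(315), np.int64(338), 24)
160 (np.int64(315), np.int64(337), 23)
190 (np.int64(214), np.int64(362), 49)
220 (np.int64(215), np.int64(360), 37)
```

View pics/panel.png

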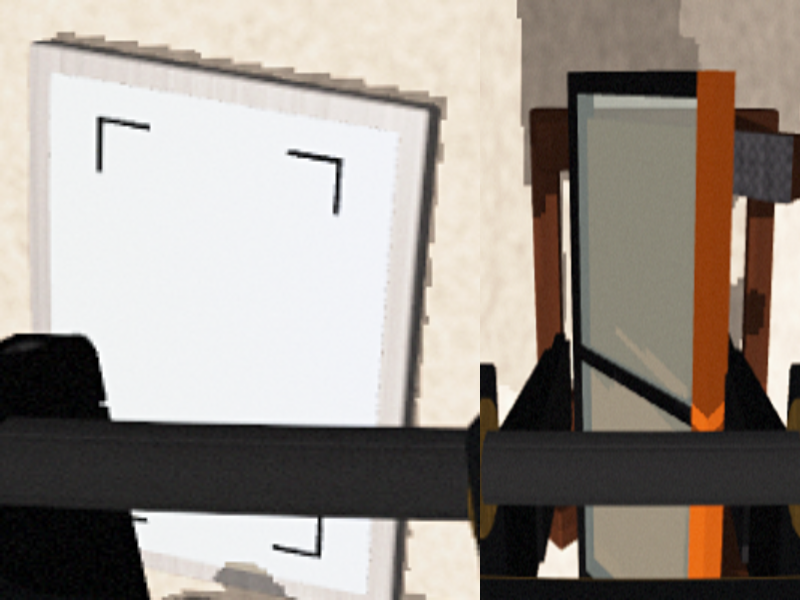

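The grip slipped. The plate stayed on the easel (orange edge at crop x≈715 of the right inset) because friction is too low for a tilted grip. The left inset gives the panel marks: TL (99,119), TR (341,160), BR (319,555).

Instead I'll raise the plate upright by reversing the lowering, then grip it across its faces. First I open up and compute the panel pose.

step_arm([
  {"tx": 0,"ty": 5,"tz": 0,"roll": 0},
  {"tx": 0,"ty": 5,"tz": 0,"roll": 0},
  {"tx": 0,"ty": 5,"tz": 0,"roll": 0},
  {"tx": 0,"ty": 5,"tz": -6,"roll": 0},
  {"tx": 0,"ty": 5,"tz": -12,"roll": 0},
  {"tx": 0,"ty": 5,"tz": -12,"roll": 0},
  {"tx": 0,"ty": 5,"tz": -12,"roll": 0},
], grip=60)

```text
t: 14.53
eef_pos: [438.3, 5.9, 113.7]
tcp_rot: [-3.141, 0.001, -3.085]
ft_force: [0.9, 0.6, 0.3]
opening: 0.634
grip_force: 0.0
```

```bash
python3 - <<'E'
from h import *
np.set_printoptions(precision=2,suppress=True)
c=dict(np.load("w2.npz")); f=lambda u,v:(u/3,130+v/(600/205))
P=onz(c,[f(99,119),f(341,160),f(319,555)],12)[:,:2]; print(P,np.linalg.norm(P[0]-P[1]),np.linalg.norm(P[1]-P[2]),"centre",(P[0]+P[2])/2)
d=P[2]-P[1]; print("yaw",np.degrees(np.arctan2(d[1],d[0])))
d=P[1]-P[0]; print("yaw2",np.degrees(np.arctan2(d[1],d[0]))-90)
E
python3 tilt.py w9
```

```text
[[ 432.58 -283.72]
 [ 443.27 -193.29]
 [ 604.5  -213.85]] 91.06281904125755 162.53113691988796 centre [ 518.54 -248.78]
yaw -7.267576613502818
yaw2 -6.74687619876245
14.5333 [438.32   5.92 113.68] [0.87 0.56 0.27] 0.0 60.25910564285832
130 (np.int64(306), np.int64(326), 21)
160 (np.int64(306), np.int64(326), 21)
190 (np.int64(211), np.int64(353), 46)
220 (np.int64(213), np.int64(351), 36)
```

View pics/w9.png

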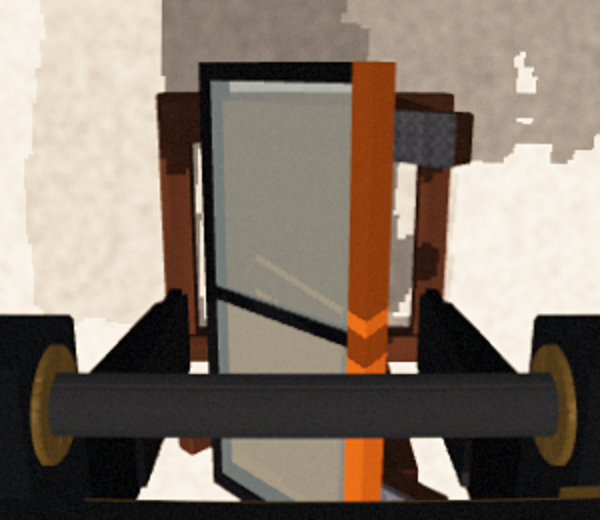

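The plate is back home on the easel (orange edge at crop x≈373, same as before). My ten pictures are used, so I measure numerically from here on. The panel centre is about (518.5,-248.8), with yaw -7.1°. Now tilting it upright.

step_arm([
  {"tx": 0,"ty": -2,"tz": 0,"roll": 0},
  {"tx": 0,"ty": -4,"tz": 0,"roll": 0},
  {"tx": 0,"ty": -6,"tz": 0,"roll": 0},
  {"tx": 0,"ty": -8,"tz": 0,"roll": 0},
  {"tx": 0,"ty": -10,"tz": 0,"roll": 0},
  {"tx": 0,"ty": -12,"tz": 0,"roll": 0},
  {"tx": 0,"ty": -12,"tz": 0,"roll": 0},
], grip=36)

```text
t: 15.17
eef_pos: [438.8, -6.4, 113.1]
tcp_rot: [-3.142, -0.0, -3.086]
ft_force: [-0.0, 1.0, 0.8]
opening: 0.379
grip_force: 0.3
```

step_arm([
  {"tx": 0,"ty": -1.5,"tz": 0,"roll": 0},
  {"tx": 0,"ty": -3,"tz": 0,"roll": 0},
  {"tx": 0,"ty": -4.5,"tz": 0,"roll": 0},
  {"tx": 0,"ty": -6,"tz": 0,"roll": 0},
  {"tx": 0,"ty": -6,"tz": 0,"roll": 0},
], grip=24)

```text
t: 15.58
eef_pos: [439.1, -12.2, 113.1]
tcp_rot: [-3.142, 0.0, -3.085]
ft_force: [0.2, 0.1, -0.7]
opening: 0.252
grip_force: 0.1
```

step_arm([
  {"tx": 0,"ty": -1.5,"tz": 0,"roll": 0},
  {"tx": 0,"ty": -3,"tz": 0,"roll": 0},
  {"tx": 0,"ty": -4,"tz": 0,"roll": 0},
  {"tx": 0,"ty": -4,"tz": 0,"roll": 0},
], grip=15)

```text
t: 15.92
eef_pos: [439.3, -16.1, 113.2]
tcp_rot: [3.142, 0.0, -3.085]
ft_force: [-0.8, 0.2, 0.0]
opening: 0.161
grip_force: 0.1
```

```bash
python3 tilt.py w10
```

```text
15.9167 [439.33 -16.15 113.17] [-0.83  0.24  0.03] 0.10026734616985777 15.330604820896964
130 (np.int64(279), np.int64(301), 23)
160 (np.int64(280), np.int64(301), 22)
190 (np.int64(238), np.int64(380), 50)
220 (np.int64(239), np.int64(378), 41)
```

Rising as planned. Close fully.

step_arm([
  {"tx": 0,"ty": -1.5,"tz": 0,"roll": 0},
  {"tx": 0,"ty": -2.7,"tz": 0,"roll": 0},
  {"tx": 0,"ty": -2.7,"tz": 0,"roll": 0},
  {"tx": 0,"ty": -2.7,"tz": 0,"roll": 0},
  {"tx": 0,"ty": -2.7,"tz": 0,"roll": 0},
  {"tx": 0,"ty": -2.7,"tz": 0,"roll": 0},
], grip=0)

```text
t: 16.47
eef_pos: [439.4, -18.6, 113.2]
tcp_rot: [3.142, 0.0, -3.085]
ft_force: [0.4, 1.4, -0.3]
opening: 0.078
grip_force: 30.0
```

```bash
python3 tilt.py w11
```

```text
16.4667 [439.43 -18.63 113.17] [ 0.44  1.35 -0.26] 29.99878853559494 7.413359495401694
130 (np.int64(272), np.int64(291), 20)
160 (np.int64(271), np.int64(291), 21)
190 (np.int64(241), np.int64(383), 48)
220 (np.int64(242), np.int64(381), 39)
```

Regripped upright, flat across its faces. Lift and carry it to the panel (tool yaw 172.9°).

step_arm([
  {"tx": 0,"ty": 0,"tz": -6,"roll": 0},
  {"tx": 0,"ty": 0,"tz": -18,"roll": 0},
  {"tx": 0,"ty": 0,"tz": -34,"roll": 0},
  {"tx": 0,"ty": 0,"tz": -46,"roll": 0},
  {"tx": 0,"ty": 0,"tz": -50,"roll": 0},
  {"tx": 0,"ty": 0,"tz": -50,"roll": 0},
  {"tx": 0,"ty": 0,"tz": -50,"roll": 0},
])

```text
t: 17.1
eef_pos: [439.3, -18.7, 163.0]
tcp_rot: [-3.142, 0.0, -3.085]
ft_force: [0.2, 0.2, -1.7]
opening: 0.084
grip_force: 30.0
```

Run:
```python
from h import *
np.set_printoptions(precision=2,suppress=True)
s,st=tool([518.5,-248.8,110]); print(s,st["eef_pos"],st["tcp_rot"],st["ft_force"],st["grip_force"],st["opening"]*95.1, "roll",-((np.pi-np.radians(7.1)-st["tcp_rot"][2]+np.pi)%(2*np.pi)-np.pi))
```

```text
[ -66.15 -234.21   53.03] [439.29 -18.67 163.02] [-3.14  0.   -3.09] [ 0.2   0.18 -1.7 ] 29.99722123146057 7.985181308841301 roll 0.18014374085670504
```

step_arm([
  {"tx": -66,"ty": -234,"tz": 0,"roll": 0.18},
  {"tx": -66,"ty": -234,"tz": 0,"roll": 0.18},
  {"tx": -66,"ty": -234,"tz": 0,"roll": 0.18},
  {"tx": -66,"ty": -234,"tz": 0,"roll": 0.18},
  {"tx": -66,"ty": -234,"tz": 0,"roll": 0.18},
  {"tx": -66,"ty": -234,"tz": 0,"roll": 0.18},
  {"tx": -66,"ty": -234,"tz": 0,"roll": 0.18},
  {"tx": -66,"ty": -234,"tz": 20,"roll": 0.18},
  {"tx": -66,"ty": -234,"tz": 45,"roll": 0.18},
  {"tx": -66,"ty": -234,"tz": 65,"roll": 0.18},
  {"tx": -66,"ty": -234,"tz": 80,"roll": 0.18},
  {"tx": -66,"ty": -234,"tz": 90,"roll": 0.18},
])

```text
t: 18.1
eef_pos: [517.5, -247.8, 70.5]
tcp_rot: [3.14, -0.003, 3.018]
ft_force: [-1.1, 0.7, -2.2]
opening: 0.083
grip_force: 30.0
```

step_arm([
  {"tx": 0,"ty": 0,"tz": 6,"roll": 0},
  {"tx": 0,"ty": 0,"tz": 12,"roll": 0},
  {"tx": 0,"ty": 0,"tz": 16,"roll": 0},
  {"tx": 0,"ty": 0,"tz": 18,"roll": 0},
  {"tx": 0,"ty": 0,"tz": 18,"roll": 0},
  {"tx": 0,"ty": 0,"tz": 18,"roll": 0},
])

```text
t: 18.6
eef_pos: [518.7, -248.7, 55.6]
tcp_rot: [-3.141, 0.001, 3.018]
ft_force: [-0.5, -0.0, -1.5]
opening: 0.085
grip_force: 30.0
```

Run:
```python
from h import *
np.set_printoptions(precision=2,suppress=True)
st=env.state(); print(st["t"],st["eef_pos"],st["tcp_rot"],st["ft_force"])
c=optics.read_camera("wrist"); g=c["pixels"]
h=cv2.cvtColor(g,cv2.COLOR_BGR2HSV)
# predicted mark corners vs dark pixels near them
a=np.radians(-7.1);R=np.array([[np.cos(a),-np.sin(a)],[np.sin(a),np.cos(a)]])
for x,y in((-80,-44),(-80,44)):
    uv=proj(c,[*(R@[x,y]+[518.5,-248.8]),12])[0]; u,v=uv.astype(int)
    w=cv2.cvtColor(g,cv2.COLOR_BGR2GRAY)[max(v-25,0):v+25,max(u-25,0):u+25]; print(uv); yy,xx=np.nonzero(w<90); print(len(xx),(xx.min()+u-25,xx.max()+u-25,yy.min()+v-25,yy.max()+v-25) if len(xx) else None)
```

```text
18.6 [ 518.69 -248.67   55.61] [-3.14  0.    3.02] [-0.49 -0.03 -1.47]
[208.25 100.6 ]
182 (np.int64(205), np.int64(232), np.int64(96), np.int64(124))
[355.51 100.79]
202 (np.int64(330), np.int64(359), np.int64(96), np.int64(124))
```

Centred within about 1 mm. Touch down gently.

step_arm([
  {"tx": 0,"ty": 0,"tz": 3,"roll": 0},
  {"tx": 0,"ty": 0,"tz": 5,"roll": 0},
  {"tx": 0,"ty": 0,"tz": 7,"roll": 0},
  {"tx": 0,"ty": 0,"tz": 8,"roll": 0},
  {"tx": 0,"ty": 0,"tz": 8,"roll": 0},
])

```text
t: 19.07
eef_pos: [518.4, -248.5, 46.9]
tcp_rot: [3.141, -0.0, 3.018]
ft_force: [-0.4, 0.3, -1.0]
opening: 0.082
grip_force: 30.0
```

step_arm([
  {"tx": 0,"ty": 0,"tz": 0.5,"roll": 0},
  {"tx": 0,"ty": 0,"tz": 1,"roll": 0},
  {"tx": 0,"ty": 0,"tz": 1,"roll": 0},
  {"tx": 0,"ty": 0,"tz": 1,"roll": 0},
])

```text
t: 19.4
eef_pos: [518.6, -248.6, 46.4]
tcp_rot: [-3.142, 0.0, 3.018]
ft_force: [-0.8, 0.8, 3.2]
opening: 0.084
grip_force: 30.0
```

Contact. Open a little and tip it toward +y against the right pad.

step_arm([
  {"tx": 0,"ty": 2,"tz": 0,"roll": 0},
  {"tx": 0,"ty": 4,"tz": 0,"roll": 0},
  {"tx": 0,"ty": 4,"tz": 0,"roll": 0},
  {"tx": 0,"ty": 5,"tz": 0,"roll": 0},
  {"tx": 0,"ty": 6,"tz": 0,"roll": 0},
  {"tx": 0,"ty": 7,"tz": 0,"roll": 0},
  {"tx": 0,"ty": 8,"tz": 0,"roll": 0},
  {"tx": 0,"ty": 9,"tz": 0,"roll": 0},
  {"tx": 0,"ty": 10,"tz": 0,"roll": 0},
  {"tx": 0,"ty": 10,"tz": 0,"roll": 0},
], grip=16)

```text
t: 20.23
eef_pos: [519.7, -238.4, 46.1]
tcp_rot: [3.141, -0.0, 3.018]
ft_force: [-0.3, -0.4, -0.7]
opening: 0.169
grip_force: 0.0
```

```bash
cat > tp.py <<'E'
from h import *
import sys
np.set_printoptions(precision=1,suppress=True)
st=env.state(); print(round(st["t"],2),st["eef_pos"],st["ft_force"],round(st["grip_force"],2),round(st["opening"]*95.1,1))
c=optics.read_camera("wrist"); g=c["pixels"]; cv2.imwrite("pics/%s.png"%sys.argv[1],g)
h=cv2.cvtColor(g,cv2.COLOR_BGR2HSV); m=cv2.inRange(h,(5,170,60),(25,255,255)); d=cv2.inRange(g,(0,0,0),(70,70,70))
def runs(r):
    k=np.flatnonzero(np.diff(np.r_[0,r>0,0])); return [(a,b) for a,b in zip(k[::2].tolist(),k[1::2].tolist()) if b-a>3]
for r in(80,110,140,170,200): print(r,"orange",runs(m[r,180:440]),"dark",runs(d[r,180:440]),"+180")
k=runs(m[:,180+ (runs(m[110,180:440]) or [(100,104)])[0][0]+3]); print("orange column rows",k[:3])
E
python3 tp.py p1
```

```text
20.23 [ 519.7 -238.4   46.1] [-0.3 -0.4 -0.7] 0.04 16.0
80 orange [] dark [] +180
110 orange [] dark [(4, 8)] +180
140 orange [(99, 122)] dark [] +180
170 orange [(99, 122)] dark [] +180
200 orange [(99, 121)] dark [] +180
orange column rows [(121, 277), (309, 341)]
```

The plate is leaning on the right pad at about 15° (orange at cols 279–302). Back the left finger away with the right pad held in place, then go down.

step_arm([
  {"tx": 0,"ty": -2,"tz": 0,"roll": 0},
  {"tx": 0,"ty": -4,"tz": 0,"roll": 0},
  {"tx": 0,"ty": -5,"tz": 0,"roll": 0},
  {"tx": 0,"ty": -5,"tz": 0,"roll": 0},
], grip=26)

```text
t: 20.62
eef_pos: [519.1, -244.0, 46.1]
tcp_rot: [3.142, 0.0, 3.017]
ft_force: [-0.5, -0.0, -1.0]
opening: 0.267
grip_force: 0.0
```

step_arm([
  {"tx": 0,"ty": -2,"tz": 0,"roll": 0},
  {"tx": 0,"ty": -4,"tz": 0,"roll": 0},
  {"tx": 0,"ty": -5,"tz": 0,"roll": 0},
  {"tx": 0,"ty": -5,"tz": 0,"roll": 0},
], grip=36)

```text
t: 20.95
eef_pos: [518.5, -248.9, 46.2]
tcp_rot: [3.142, 0.0, 3.018]
ft_force: [-0.1, -0.2, 0.6]
opening: 0.378
grip_force: 0.0
```

```bash
python3 tp.py p2
```

```text
20.95 [ 518.5 -248.9   46.2] [-0.1 -0.2  0.6] 0.03 36.0
80 orange [] dark [] +180
110 orange [] dark [] +180
140 orange [(123, 146)] dark [] +180
170 orange [(123, 146)] dark [] +180
200 orange [(122, 145)] dark [(96, 101)] +180
orange column rows []
```

step_arm([
  {"tx": 0,"ty": 0,"tz": 3,"roll": 0},
  {"tx": 0,"ty": 0,"tz": 6,"roll": 0},
  {"tx": 0,"ty": 0,"tz": 9,"roll": 0},
  {"tx": 0,"ty": 0,"tz": 12,"roll": 0},
  {"tx": 0,"ty": 0,"tz": 16,"roll": 0},
  {"tx": 0,"ty": 0,"tz": 20,"roll": 0},
  {"tx": 0,"ty": 0,"tz": 23,"roll": 0},
  {"tx": 0,"ty": 0,"tz": 26,"roll": 0},
  {"tx": 0,"ty": 0,"tz": 28,"roll": 0},
  {"tx": 0,"ty": 0,"tz": 30,"roll": 0},
  {"tx": 0,"ty": 0,"tz": 30,"roll": 0},
])

```text
t: 21.92
eef_pos: [518.4, -248.5, 15.8]
tcp_rot: [3.141, -0.0, 3.018]
ft_force: [0.3, -0.4, 0.7]
opening: 0.378
grip_force: 0.0
```

```bash
python3 tp.py p3
```

```text
21.92 [ 518.4 -248.5   15.8] [ 0.3 -0.4  0.7] 0.05 36.0
80 orange [] dark [] +180
110 orange [] dark [(8, 12)] +180
140 orange [(131, 162)] dark [(94, 98)] +180
170 orange [(131, 161)] dark [(94, 98)] +180
200 orange [(130, 159)] dark [(94, 98)] +180
orange column rows []
```

step_arm([
  {"tx": 0,"ty": 0,"tz": 0,"roll": 0},
  {"tx": 0,"ty": 0,"tz": 0,"roll": 0},
  {"tx": 0,"ty": 0,"tz": 0,"roll": 0},
], grip=41)

```text
t: 22.22
eef_pos: [518.6, -248.6, 16.3]
tcp_rot: [-3.142, 0.0, 3.018]
ft_force: [0.2, 0.2, 0.2]
opening: 0.427
grip_force: 0.1
```

step_arm([
  {"tx": 0,"ty": 0,"tz": 0,"roll": 0},
  {"tx": 0,"ty": 0,"tz": 0,"roll": 0},
  {"tx": 0,"ty": 0,"tz": 0,"roll": 0},
], grip=46)

```text
t: 22.47
eef_pos: [518.5, -248.6, 16.2]
tcp_rot: [3.142, 0.0, 3.018]
ft_force: [-0.4, -0.0, -0.0]
opening: 0.483
grip_force: 0.1
```

step_arm([
  {"tx": 0,"ty": 0,"tz": 0,"roll": 0},
  {"tx": 0,"ty": 0,"tz": 0,"roll": 0},
  {"tx": 0,"ty": 0,"tz": 0,"roll": 0},
], grip=50)

```text
t: 22.72
eef_pos: [518.5, -248.6, 16.2]
tcp_rot: [3.142, 0.0, 3.018]
ft_force: [-0.2, -0.1, 0.4]
opening: 0.522
grip_force: 0.1
```

```bash
python3 tp.py p4
```

```text
22.72 [ 518.5 -248.6   16.2] [-0.2 -0.1  0.4] 0.09 49.6
80 orange [] dark [] +180
110 orange [] dark [(8, 12)] +180
140 orange [(150, 181)] dark [(95, 99)] +180
170 orange [(149, 179)] dark [(95, 99)] +180
200 orange [(148, 178)] dark [(95, 100)] +180
orange column rows []
```

The plate leans at about 25°, with its foot at about -3 mm and its top at +25. I bring the left pad up to the foot, so the two pads can let it down together.

step_arm([
  {"tx": 0,"ty": 4,"tz": 0,"roll": 0},
  {"tx": 0,"ty": 4,"tz": 0,"roll": 0},
  {"tx": 0,"ty": 4,"tz": 0,"roll": 0},
], grip=42)

```text
t: 23.02
eef_pos: [519.0, -244.3, 16.2]
tcp_rot: [3.141, -0.0, 3.018]
ft_force: [-0.6, -0.1, 1.0]
opening: 0.447
grip_force: 0.1
```

step_arm([
  {"tx": 0,"ty": 4,"tz": 0,"roll": 0},
  {"tx": 0,"ty": 4,"tz": 0,"roll": 0},
  {"tx": 0,"ty": 4,"tz": 0,"roll": 0},
  {"tx": 0,"ty": 4,"tz": 0,"roll": 0},
], grip=35)

```text
t: 23.35
eef_pos: [519.5, -240.6, 16.2]
tcp_rot: [3.142, 0.0, 3.018]
ft_force: [0.1, 0.3, -0.6]
opening: 0.371
grip_force: 0.1
```

```bash
python3 tp.py p5
```

```text
23.35 [ 519.5 -240.6   16.2] [ 0.1  0.3 -0.6] 0.09 35.3
80 orange [] dark [] +180
110 orange [] dark [(176, 180)] +180
140 orange [(127, 158)] dark [(78, 83)] +180
170 orange [(127, 157)] dark [(79, 83)] +180
200 orange [(126, 155)] dark [(79, 84)] +180
orange column rows []
```

Now open with the left pad fixed in space.

step_arm([
  {"tx": 0,"ty": 1.5,"tz": 0,"roll": 0},
  {"tx": 0,"ty": 3.5,"tz": 0,"roll": 0},
  {"tx": 0,"ty": 3.5,"tz": 0,"roll": 0},
], grip=41)

```text
t: 23.65
eef_pos: [519.9, -236.8, 16.1]
tcp_rot: [3.141, -0.0, 3.018]
ft_force: [1.0, -0.2, 0.6]
opening: 0.427
grip_force: 0.1
```

step_arm([
  {"tx": 0,"ty": 1.5,"tz": 0,"roll": 0},
  {"tx": 0,"ty": 3.5,"tz": 0,"roll": 0},
  {"tx": 0,"ty": 3.5,"tz": 0,"roll": 0},
], grip=47)

```text
t: 23.9
eef_pos: [520.4, -233.3, 16.2]
tcp_rot: [3.141, -0.0, 3.018]
ft_force: [-0.5, 0.7, -0.9]
opening: 0.491
grip_force: 0.1
```

step_arm([
  {"tx": 0,"ty": 1,"tz": 0,"roll": 0},
  {"tx": 0,"ty": 2.5,"tz": 0,"roll": 0},
  {"tx": 0,"ty": 2.5,"tz": 0,"roll": 0},
], grip=51)

```text
t: 24.15
eef_pos: [520.7, -231.0, 16.2]
tcp_rot: [3.141, 0.0, 3.018]
ft_force: [-0.1, 0.3, -0.4]
opening: 0.535
grip_force: 0.2
```

```bash
python3 tp.py p6
```

```text
24.15 [ 520.7 -231.    16.2] [-0.1  0.3 -0.4] 0.17 50.8
80 orange [] dark [] +180
110 orange [] dark [(156, 160)] +180
140 orange [(147, 175)] dark [(60, 66)] +180
170 orange [(146, 173)] dark [(61, 67)] +180
200 orange [(145, 172)] dark [(62, 68)] +180
orange column rows []
```

step_arm([
  {"tx": 0,"ty": 1.5,"tz": 0,"roll": 0},
  {"tx": 0,"ty": 3,"tz": 0,"roll": 0},
  {"tx": 0,"ty": 4,"tz": 0,"roll": 0},
  {"tx": 0,"ty": 4,"tz": 0,"roll": 0},
], grip=52)

```text
t: 24.53
eef_pos: [521.2, -227.0, 16.2]
tcp_rot: [3.141, -0.0, 3.018]
ft_force: [0.3, 1.2, -0.1]
opening: 0.545
grip_force: 0.3
```

step_arm([
  {"tx": 0,"ty": 1,"tz": 0,"roll": 0},
  {"tx": 0,"ty": 2,"tz": 0,"roll": 0},
  {"tx": 0,"ty": 2,"tz": 0,"roll": 0},
], grip=55)

```text
t: 24.78
eef_pos: [521.4, -225.1, 16.2]
tcp_rot: [3.141, 0.0, 3.018]
ft_force: [0.4, 0.4, -0.3]
opening: 0.574
grip_force: 0.2
```

step_arm([
  {"tx": 0,"ty": 1,"tz": 0,"roll": 0},
  {"tx": 0,"ty": 2,"tz": 0,"roll": 0},
  {"tx": 0,"ty": 2,"tz": 0,"roll": 0},
], grip=58)

```text
t: 25.03
eef_pos: [521.6, -223.1, 16.2]
tcp_rot: [3.141, -0.0, 3.018]
ft_force: [0.2, 1.1, -0.8]
opening: 0.61
grip_force: 0.2
```

```bash
python3 tp.py p7
```

```text
25.03 [ 521.6 -223.1   16.2] [ 0.2  1.1 -0.8] 0.25 58.1
80 orange [] dark [] +180
110 orange [] dark [(140, 144)] +180
140 orange [(154, 178)] dark [(46, 54)] +180
170 orange [(153, 176)] dark [(47, 55)] +180
200 orange [(152, 175)] dark [(48, 55)] +180
orange column rows []
```

step_arm([
  {"tx": 0,"ty": 1,"tz": 0,"roll": 0},
  {"tx": 0,"ty": 1,"tz": 0,"roll": 0},
  {"tx": 0,"ty": 1,"tz": 0,"roll": 0},
], grip=60.5)

```text
t: 25.33
eef_pos: [521.7, -222.2, 16.1]
tcp_rot: [3.141, -0.0, 3.018]
ft_force: [0.3, 0.8, -0.4]
opening: 0.636
grip_force: 0.2
```

step_arm([
  {"tx": 0,"ty": 1,"tz": 0,"roll": 0},
  {"tx": 0,"ty": 1,"tz": 0,"roll": 0},
  {"tx": 0,"ty": 1,"tz": 0,"roll": 0},
], grip=62.5)

```text
t: 25.58
eef_pos: [521.9, -221.2, 16.2]
tcp_rot: [3.141, 0.0, 3.018]
ft_force: [0.1, 0.3, -0.4]
opening: 0.659
grip_force: 0.3
```

step_arm([
  {"tx": 0,"ty": 0.5,"tz": 0,"roll": 0},
  {"tx": 0,"ty": 0.5,"tz": 0,"roll": 0},
  {"tx": 0,"ty": 0.5,"tz": 0,"roll": 0},
], grip=64)

```text
t: 25.83
eef_pos: [521.9, -220.7, 16.1]
tcp_rot: [3.141, 0.0, 3.018]
ft_force: [0.1, 0.4, -0.2]
opening: 0.674
grip_force: 0.3
```

step_arm([
  {"tx": 0,"ty": 0,"tz": 0,"roll": 0},
  {"tx": 0,"ty": 0,"tz": 0,"roll": 0},
  {"tx": 0,"ty": 0,"tz": 0,"roll": 0},
], grip=65.5)

```text
t: 26.08
eef_pos: [521.9, -220.8, 16.2]
tcp_rot: [3.142, 0.0, 3.018]
ft_force: [0.0, -0.4, -1.0]
opening: 0.689
grip_force: 0.3
```

step_arm([
  {"tx": 0,"ty": 0,"tz": 0,"roll": 0},
  {"tx": 0,"ty": 0,"tz": 0,"roll": 0},
  {"tx": 0,"ty": 0,"tz": 0,"roll": 0},
], grip=67)

```text
t: 26.33
eef_pos: [521.9, -220.8, 16.2]
tcp_rot: [3.142, 0.0, 3.018]
ft_force: [0.6, 0.6, -0.2]
opening: 0.702
grip_force: 0.3
```

```bash
python3 tp.py p8
python3 - <<'E'
import cv2; from h import *
g=cv2.imread("pics/p8.png"); h=cv2.cvtColor(g,cv2.COLOR_BGR2HSV)
m=cv2.inRange(h,(5,170,60),(25,255,255)); m[:,:300]=0;m[:,420:]=0;m[240:]=0
ct=max(cv2.findContours(m,0,2)[0],key=cv2.contourArea); c=optics.read_camera("wrist")
b=cv2.boxPoints(cv2.minAreaRect(ct)); print(b, onz(c,b,20))
# predicted outline if flat, centred on TCP
st=env.state(); R=Rn.from_euler('xyz',st["tcp_rot"]).as_matrix()
for y in(-32,24,32): P=st["eef_pos"]+R@[68,y,0]; P[2]=20; print(y,proj(c,P))
E
```

```text
26.33 [ 521.9 -220.8   16.2] [ 0.6  0.6 -0.2] 0.3 66.7
80 orange [] dark [] +180
110 orange [] dark [(135, 139)] +180
140 orange [(164, 183)] dark [(44, 52)] +180
170 orange [(163, 181)] dark [(45, 53)] +180
200 orange [(162, 180)] dark [(46, 54)] +180
orange column rows []
[[339.62668  238.98605 ]
 [344.04153  120.889404]
 [363.16434  121.60428 ]
 [358.74948  239.70093 ]] [[ 516.01372666 -190.66431296   20.        ]
 [ 458.09408964 -183.65095425   20.        ]
 [ 459.44710038 -174.66784865   20.        ]
 [ 517.63226422 -180.97527143   20.        ]]
-32 [[214.2575464  120.71073843]]
24 [[333.50063217 120.70979954]]
32 [[350.43058448 120.86806487]]
```

Still leaning slightly on the right pad (orange edge at col 363 vs 350 if flat). I move both pads a few mm to +y to finish the lowering.

step_arm([
  {"tx": 0,"ty": 1,"tz": 0,"roll": 0},
  {"tx": 0,"ty": 1.5,"tz": 0,"roll": 0},
  {"tx": 0,"ty": 2,"tz": 0,"roll": 0},
  {"tx": 0,"ty": 2.5,"tz": 0,"roll": 0},
  {"tx": 0,"ty": 3,"tz": 0,"roll": 0},
  {"tx": 0,"ty": 3.5,"tz": 0,"roll": 0},
  {"tx": 0,"ty": 4,"tz": 0,"roll": 0},
  {"tx": 0,"ty": 4.5,"tz": 0,"roll": 0},
  {"tx": 0,"ty": 5,"tz": 0,"roll": 0},
  {"tx": 0,"ty": 5,"tz": 0,"roll": 0},
])

```text
t: 27.27
eef_pos: [522.6, -215.7, 16.2]
tcp_rot: [3.142, 0.0, 3.018]
ft_force: [-0.2, -0.0, 0.2]
opening: 0.705
grip_force: 0.0
```

```bash
cat > fl.py <<'E'
from h import *
np.set_printoptions(precision=1,suppress=True)
c=optics.read_camera("wrist"); g=c["pixels"]; h=cv2.cvtColor(g,cv2.COLOR_BGR2HSV)
m=cv2.inRange(h,(5,170,60),(25,255,255)); m[:,:300]=0;m[:,420:]=0;m[240:]=0
ct=max(cv2.findContours(m,0,2)[0],key=cv2.contourArea); print(cv2.boxPoints(cv2.minAreaRect(ct)))
d=cv2.inRange(g,(0,0,0),(70,70,70)); print([np.flatnonzero(d[r,180:260])[[0,-1]]+180 if d[r,180:260].any() else None for r in(140,170,200)])
st=env.state(); R=Rn.from_euler('xyz',st["tcp_rot"]).as_matrix(); print(st["t"],st["eef_pos"],st["grip_force"],st["opening"]*95.1,st["ft_force"])
for y in(-32,24,32):
    P=st["eef_pos"]+R@[68,y,0]; P[2]=20; print("flat",y,proj(c,P))
E
python3 fl.py
```

```text
[[330.2 239. ]
 [335.  121.5]
 [347.3 122. ]
 [342.5 239.5]]
[array([212, 219]), array([213, 220]), array([214, 221])]
27.3167 [ 522.6 -215.8   16.2] 0.0 67.10873224365632 [-0.5 -0.   0. ]
flat -32 [[214.2 120.7]]
flat 24 [[333.5 120.7]]
flat 32 [[350.4 120.8]]
```

The plate is flat: edges at cols 213 and 347 against a prediction of 214 and 350. It is about 33 mm off centre toward +y. I grip it across its long edges, lift slightly, shift it -33 mm, and set it down.

step_arm([
  {"tx": 0,"ty": 0,"tz": 1,"roll": 0},
  {"tx": 0,"ty": 0,"tz": 2,"roll": 0},
  {"tx": 0,"ty": 0,"tz": 2,"roll": 0},
  {"tx": 0,"ty": 0,"tz": 2,"roll": 0},
  {"tx": 0,"ty": 0,"tz": 2,"roll": 0},
], grip=60)

```text
t: 27.73
eef_pos: [522.8, -216.0, 15.2]
tcp_rot: [-3.141, 0.001, 3.018]
ft_force: [-2.5, 0.7, 14.0]
opening: 0.667
grip_force: 30.0
```

step_arm([
  {"tx": 0,"ty": 0,"tz": -1.5,"roll": 0},
  {"tx": 0,"ty": 0,"tz": -3,"roll": 0},
  {"tx": 0,"ty": 0,"tz": -5,"roll": 0},
  {"tx": 0,"ty": -3,"tz": -5,"roll": 0},
  {"tx": 0,"ty": -9,"tz": -5,"roll": 0},
  {"tx": 0,"ty": -16,"tz": -5,"roll": 0},
  {"tx": 0,"ty": -23,"tz": -5,"roll": 0},
  {"tx": 0,"ty": -29,"tz": -5,"roll": 0},
  {"tx": 0,"ty": -33.2,"tz": -5,"roll": 0},
  {"tx": 0,"ty": -33.2,"tz": -5,"roll": 0},
  {"tx": 0,"ty": -33.2,"tz": -5,"roll": 0},
])

```text
t: 28.65
eef_pos: [518.3, -249.0, 19.1]
tcp_rot: [3.141, -0.0, 3.017]
ft_force: [-0.4, 0.4, -1.8]
opening: 0.671
grip_force: 30.0
```

```bash
python3 fl.py
```

```text
[[332.5 238.9]
 [337.4 120.6]
 [350.3 121.1]
 [345.4 239.5]]
[array([214, 222]), array([215, 223]), array([217, 224])]
28.7 [ 518.4 -248.8   19.1] 29.999729096889496 63.5560545216052 [ 0.1  0.1 -1.9]
flat -32 [[216.  120.8]]
flat 24 [[333.2 120.7]]
flat 32 [[349.8 120.9]]
```

step_arm([
  {"tx": 0,"ty": 0,"tz": 1,"roll": 0},
  {"tx": 0,"ty": 0,"tz": 2,"roll": 0},
  {"tx": 0,"ty": 0,"tz": 2.7,"roll": 0},
  {"tx": 0,"ty": 0,"tz": 3.2,"roll": 0},
  {"tx": 0,"ty": 0,"tz": 3.6,"roll": 0},
  {"tx": 0,"ty": 0,"tz": 3.6,"roll": 0},
])

```text
t: 29.2
eef_pos: [518.5, -248.7, 15.5]
tcp_rot: [3.141, -0.0, 3.018]
ft_force: [-0.5, 0.2, -0.9]
opening: 0.668
grip_force: 30.0
```

step_arm([
  {"tx": 0,"ty": 0,"tz": 0,"roll": 0},
  {"tx": 0,"ty": 0,"tz": 0,"roll": 0},
  {"tx": 0,"ty": 0,"tz": 0,"roll": 0},
  {"tx": 0,"ty": 0,"tz": 0,"roll": 0},
], grip=76)

```text
t: 29.53
eef_pos: [518.6, -248.8, 15.7]
tcp_rot: [-3.142, 0.0, 3.018]
ft_force: [-0.1, -0.6, -0.0]
opening: 0.795
grip_force: 0.0
```

step_arm([
  {"tx": 0,"ty": 0,"tz": -10,"roll": 0},
  {"tx": 0,"ty": 0,"tz": -40,"roll": 0},
  {"tx": 0,"ty": 0,"tz": -80,"roll": 0},
  {"tx": 0,"ty": 0,"tz": -120,"roll": 0},
  {"tx": 0,"ty": 0,"tz": -160,"roll": 0},
  {"tx": 0,"ty": 0,"tz": -200,"roll": 0},
  {"tx": 0,"ty": 0,"tz": -240,"roll": 0},
  {"tx": 0,"ty": 0,"tz": -280,"roll": 0},
  {"tx": 0,"ty": 0,"tz": -290,"roll": 0},
  {"tx": 0,"ty": 0,"tz": -290,"roll": 0},
])

```text
t: 30.37
eef_pos: [519.0, -249.0, 309.7]
tcp_rot: [-3.139, 0.006, 3.018]
ft_force: [0.3, 0.5, -0.4]
opening: 0.797
grip_force: 0.0
```

Run:
```python
from h import *
np.set_printoptions(precision=1,suppress=True)
st=env.state(); print(st["t"],st["eef_pos"],st["tcp_rot"])
c=optics.read_camera("wrist"); np.savez("w12.npz",**c); g=c["pixels"]; h=cv2.cvtColor(g,cv2.COLOR_BGR2HSV); cv2.imwrite("pics/w12.png",g)
# magnifier from the top view: collar, grip, lens ring
t=optics.read_camera("top"); np.savez("t1.npz",**t); s=optics.read_camera("scene"); np.savez("s1.npz",**s)
for nm,cc in(("top",t),("scene",s)):
    gr=cv2.cvtColor(cc["pixels"],cv2.COLOR_BGR2GRAY)
    print(nm,"proj collar",proj(cc,[685.1,-272.2,197]),"grip",proj(cc,[698,-173,228]),"lens",proj(cc,[707,-105,190]))
T=proj(c,[[685.1,-272.2,197],[698,-173,228],[707,-105,190]]); print(T)
# plate vs marks
a=np.radians(-7.1);R=np.array([[np.cos(a),-np.sin(a)],[np.sin(a),np.cos(a)]])
print(proj(c,[[*(R@[x,y]+[518.5,-248.8]),z] for x,y,z in((-80,-44,12),(-80,44,12),(80,44,12),(-68,-32,20),(-68,32,20),(68,32,20))]))
for n,m in(("orange",cv2.inRange(h,(5,170,60),(25,255,255))),("dark",cv2.inRange(g,(0,0,0),(75,75,75)))):
    for ct in cv2.findContours(m,0,2)[0]:
        if 12<cv2.contourArea(ct)<6000 or len(ct)>20: print(n,cv2.boundingRect(ct))
```

```text
30.3667 [ 519.  -249.   309.7] [-3.1  0.   3. ]
top proj collar [[400. 119.]] grip [[366.6 112.3]] lens [[341.3 112.3]]
scene proj collar [[233.4 329. ]] grip [[269.5 306.3]] lens [[293.8 298.7]]
[[279.3 371. ]
 [389.7 393.3]
 [444.8 363.9]]
[[248.7 111.3]
 [315.9 111.3]
 [313.2 228.3]
 [257.5 120.6]
 [307.1 120.6]
 [305.3 221.7]]
orange (449, 332, 41, 5)
orange (500, 330, 19, 5)
orange (522, 329, 14, 5)
orange (112, 292, 20, 30)
orange (428, 264, 24, 58)
orange (425, 263, 12, 12)
orange (130, 263, 5, 10)
orange (113, 263, 13, 28)
orange (465, 127, 10, 11)
orange (469, 121, 13, 4)
orange (301, 121, 7, 100)
orange (420, 52, 25, 85)
orange (430, 50, 12, 8)
orange (460, 49, 17, 6)
orange (492, 47, 16, 72)
orange (458, 38, 11, 11)
dark (0, 163, 560, 257)
dark (143, 162, 26, 87)
dark (258, 121, 45, 100)
dark (26, 88, 7, 12)
dark (17, 68, 10, 19)
dark (499, 63, 6, 21)
dark (417, 34, 124, 104)
```

The plate lies at cols 258–308, rows 121–221, which matches the panel-centred prediction (257.5–307, 120.6–221.7). Now measure the magnifier from the top and scene views.

Run:
```python
from h import *
np.set_printoptions(precision=1,suppress=True)
t=dict(np.load("t1.npz")); s=dict(np.load("s1.npz")); w=dict(np.load("w12.npz"))
for n,c,b in(("top",t,(325,90,420,150)),("scene",s,(215,270,325,370))):
    x0,y0,x1,y1=b; g=c["pixels"][y0:y1,x0:x1]; d=cv2.inRange(g,(0,0,0),(38,38,38))
    for ct in cv2.findContours(d,0,2)[0]:
        if cv2.contourArea(ct)>6: (e,r)=cv2.minEnclosingCircle(ct); print(n,"dark",np.array(e)+[x0,y0],r,cv2.boundingRect(ct),cv2.contourArea(ct))
    h=cv2.cvtColor(g,cv2.COLOR_BGR2HSV); m=cv2.inRange(h,(0,0,175),(179,40,255))
    for ct in cv2.findContours(m,0,1)[0]:
        if cv2.contourArea(ct)>300: e=cv2.fitEllipse(cv2.convexHull(ct)); print(n,"white",np.array(e[0])+[x0,y0],e[1],cv2.contourArea(ct))
    print(''.join('' for _ in ()))
g=cv2.cvtColor(t["pixels"],cv2.COLOR_BGR2GRAY)[108:128,355:412]
for r in g: print(' '.join('%2x'%v for v in r))
```

```text
top dark [399.  141.5] 9.013978004455566 (69, 44, 11, 16) 19.0
top dark [397.5 122.5] 3.8079864978790283 (69, 30, 8, 6) 11.5
top white [339.2 109.2] (41.573299407958984, 46.52960968017578) 1204.5

scene dark [235.7 330.6] 7.570418357849121 (14, 54, 14, 15) 127.0
scene dark [270.5 308.5] 4.743516445159912 (53, 34, 6, 10) 40.5
scene white [302.6 301.4] (46.84189224243164, 62.416324615478516) 1532.0
scene white [183.4 299.4] (69.71992492675781, 134.05735778808594) 607.0

cc bc 90 ce d3 d0 c3 c0 c1 c2 bd a5 a9 b7 c3 c2 c2 c2 c1 c2 c1 c0 be be c0 c0 bd be be bb bb bc bf c0 bf c5 c3 be be c2 c4 c3 c2 c3 c2 be be c0 c4 c4 c1 bf c2 c6 c5 c5 c3
cc c0 9a bb d3 d0 c1 be bd ae 93 5e 66 87 ad c3 c3 c0 c1 c2 c1 c0 bf bf c0 bf bb bd be bb ba bb bf bf c0 c4 c3 be be bf c0 c0 c1 c1 c0 be bb be c3 c4 c1 c0 c3 c5 c3 c4 c3
ca c7 ad a9 d3 d1 c4 c0 b6 77 34 37 36 3d 7a c1 c2 c0 bf bf c1 c1 c1 bf c1 bf bd be be bc ba b9 bb ba bc c2 c1 bf bf c0 be be bf be c0 c0 bc bd c2 c5 c3 c0 c2 c3 c3 c5 c4
c2 c5 b1 a9 d3 d0 c3 bc a1 40 38 38 38 36 60 b4 c0 bd bd be be bf c0 bd c0 c1 c0 be bc bc bb b9 b8 b6 ba c1 be be 
[... 2092 characters left out ...]
4 c4 c5 c4 c9 c4
ce b6 9b aa a9 a8 ad b9 b5 a6 a5 a8 af b9 be bc bc bf bf b7 7b 43 42 42 43 44 45 45 45 46 47 46 47 47 48 48 43 42 40 26 16 11 10 11 14 13 1b 3c 7c c2 c2 c1 be c3 c3 c4 c1
b5 97 af ad a9 aa a8 a9 a7 a7 a6 a9 ab ac b7 b5 b7 b7 b6 a0 37 40 41 40 41 40 41 41 43 43 45 47 49 49 49 45 41 42 40 3a 30 24 1b 16 1e 29 34 48 64 b5 c1 c2 bf c1 c4 c2 a4
94 9f ad ad ac aa a8 a9 aa ab a8 ab ad a8 a5 a7 a7 ab a4 69 3b 3b 3c 3b 3c 3c 3d 3c 3c 3d 3f 44 46 47 47 41 43 42 41 43 42 3b 33 2f 34 40 45 46 50 95 c1 c4 c3 c2 c2 a8 5e
a1 aa ac ac ab ae ab ab ae ac a8 ab ae a9 a6 a4 a6 aa 9d 32 3c 3b 3c 3c 3c 3b 3c 3d 3e 3f 3e 40 41 41 41 43 42 41 42 42 43 40 3f 3f 40 44 46 45 4b 7b be c0 be a4 98 61 26
```

Run:
```python
from h import *
np.set_printoptions(precision=1,suppress=True)
t=dict(np.load("t1.npz")); w=dict(np.load("w12.npz"))
G=onz(t,[(366.8,111.8)],228)[0];C=onz(t,[(400,118)],197)[0];L=onz(t,[(340.5,111.5)],190)[0]
print("grip",G,"collar",C,"lens",L,np.linalg.norm((G-C)[:2]),np.linalg.norm((L-C)[:2]))
u=(G-C)[:2]; a0=np.degrees(np.arctan2(u[1],u[0])); v=np.array([518.5,-248.8])-C[:2]; a1=np.degrees(np.arctan2(v[1],v[0])); print(a0,a1,np.linalg.norm(v))
s,st=tool([*G[:2],205]); print("shift",s,st["eef_pos"],st["tcp_rot"])
```

```text
grip [ 699.4 -173.6  228. ] collar [ 688.  -272.3  197. ] lens [ 709.2 -102.7  190. ] 99.32580674685198 170.83982976296417
83.39926184061025 172.12056340707787 171.09610532280232
shift [-171.1   96.6   99.1] [ 517.9 -248.4  304.3] [ 3.1 -0.   3. ]
```

Measurements are consistent: post (688,-272), grip (699,-174), swing from 83.4° to 172.1°. I go above the grip with the tool's closing axis tangential, which is a +1.549 roll.

step_arm([
  {"tx": -171,"ty": 96.6,"tz": 35,"roll": 1.549},
  {"tx": -171,"ty": 96.6,"tz": 35,"roll": 1.549},
  {"tx": -171,"ty": 96.6,"tz": 35,"roll": 1.549},
  {"tx": -171,"ty": 96.6,"tz": 35,"roll": 1.549},
  {"tx": -171,"ty": 96.6,"tz": 35,"roll": 1.549},
  {"tx": -171,"ty": 96.6,"tz": 35,"roll": 1.549},
  {"tx": -171,"ty": 96.6,"tz": 35,"roll": 1.549},
  {"tx": -171,"ty": 96.6,"tz": 35,"roll": 1.549},
  {"tx": -171,"ty": 96.6,"tz": 35,"roll": 1.549},
  {"tx": -171,"ty": 96.6,"tz": 35,"roll": 1.549},
  {"tx": -171,"ty": 96.6,"tz": 35,"roll": 1.549},
  {"tx": -171,"ty": 96.6,"tz": 35,"roll": 1.549},
], grip=46)

```text
t: 31.52
eef_pos: [699.6, -173.9, 267.9]
tcp_rot: [-3.138, -0.001, 1.512]
ft_force: [0.0, -0.8, 0.8]
opening: 0.488
grip_force: 0.0
```

Run:
```python
from h import *
np.set_printoptions(precision=3,suppress=True)
s,st=tool([699.4,-173.6,198]); print(s,st["eef_pos"],st["tcp_rot"],st["qvel"],"roll",-(np.radians(84.2)-st["tcp_rot"][2]))
```

```text
[ 0.186  0.062 69.899] [ 699.584 -173.877  267.899] [-3.138 -0.001  1.512] [ 0.001 -0.001 -0.001 -0.001 -0.002  1.488] roll 0.04204710346538598
```

step_arm([
  {"tx": 0,"ty": 0,"tz": 0,"roll": 0.05},
  {"tx": 0,"ty": 0,"tz": 0,"roll": 0.05},
  {"tx": 0,"ty": 0,"tz": 15,"roll": 0.05},
  {"tx": 0,"ty": 0,"tz": 30,"roll": 0.05},
  {"tx": 0,"ty": 0,"tz": 45,"roll": 0.05},
  {"tx": 0,"ty": 0,"tz": 60,"roll": 0.05},
  {"tx": 0,"ty": 0,"tz": 70,"roll": 0.05},
  {"tx": 0,"ty": 0,"tz": 70,"roll": 0.05},
  {"tx": 0,"ty": 0,"tz": 70,"roll": 0.05},
])

```text
t: 32.27
eef_pos: [699.9, -174.0, 199.8]
tcp_rot: [-3.14, -0.0, 1.469]
ft_force: [0.4, -0.0, 0.5]
opening: 0.484
grip_force: 0.0
```

step_arm([
  {"tx": 0,"ty": 0,"tz": 0,"roll": 0},
  {"tx": 0,"ty": 0,"tz": 0,"roll": 0},
  {"tx": 0,"ty": 0,"tz": 0,"roll": 0},
  {"tx": 0,"ty": 0,"tz": 0,"roll": 0},
  {"tx": 0,"ty": 0,"tz": 0,"roll": 0},
  {"tx": 0,"ty": 0,"tz": 0,"roll": 0},
], grip=10)

```text
t: 32.77
eef_pos: [700.0, -174.0, 201.0]
tcp_rot: [3.141, -0.0, 1.468]
ft_force: [-2.4, 0.7, 2.7]
opening: 0.182
grip_force: 30.0
```

Run:
```python
from h import *
np.set_printoptions(precision=3,suppress=True)
st=env.state(); print(st["eef_pos"],st["tcp_rot"],st["ft_force"],st["grip_force"],st["opening"]*95.1)
R=Rn.from_euler('xyz',st["tcp_rot"]).as_matrix(); p=st["eef_pos"]; C=np.array([688,-272.3]); d=p[:2]-C; print(np.linalg.norm(d),np.degrees(np.arctan2(*d[::-1])))
th=np.radians(172.1)-np.arctan2(*d[::-1])
for k in range(0,25,1):
    a=th*k/24; q=np.array([[np.cos(a),-np.sin(a)],[np.sin(a),np.cos(a)]])@d+C; print(k,R.T@(np.array([*q,p[2]])-p),round(-a,3)) if k%2==0 else 0
```

```text
[ 699.956 -174.002  201.035] [ 3.141 -0.     1.468] [-2.391  0.748  2.653] 30.000484585762024 17.353367905139006
99.02263197768268 83.0654382601741
0 [0. 0. 0.] -0.0
2 [ -0.597 -12.8    -0.001] -0.129
4 [ -2.842 -25.416  -0.003] -0.259
6 [ -6.697 -37.636  -0.004] -0.388
8 [-12.098 -49.256  -0.005] -0.518
10 [-18.955 -60.082  -0.006] -0.647
12 [-27.151 -69.931  -0.007] -0.777
14 [-36.552 -78.64   -0.008] -0.906
16 [-46.998 -86.061  -0.009] -1.036
18 [-58.315 -92.072  -0.01 ] -1.165
20 [-70.313 -96.571  -0.011] -1.295
22 [-82.792 -99.482  -0.011] -1.424
24 [ -95.542 -100.758   -0.011] -1.554
```

Gripped at 17.4 mm. I swing it in two identical half-arcs.

step_arm([
  {"tx": -0.1,"ty": -6.4,"tz": 0,"roll": -0.065},
  {"tx": -0.6,"ty": -12.8,"tz": 0,"roll": -0.13},
  {"tx": -1.5,"ty": -19.1,"tz": 0,"roll": -0.194},
  {"tx": -2.8,"ty": -25.4,"tz": 0,"roll": -0.259},
  {"tx": -4.6,"ty": -31.6,"tz": 0,"roll": -0.324},
  {"tx": -6.7,"ty": -37.6,"tz": 0,"roll": -0.388},
  {"tx": -9.2,"ty": -43.5,"tz": 0,"roll": -0.453},
  {"tx": -12.1,"ty": -49.3,"tz": 0,"roll": -0.518},
  {"tx": -15.4,"ty": -54.8,"tz": 0,"roll": -0.583},
  {"tx": -19,"ty": -60.1,"tz": 0,"roll": -0.647},
  {"tx": -22.9,"ty": -65.1,"tz": 0,"roll": -0.712},
  {"tx": -27.2,"ty": -69.9,"tz": 0,"roll": -0.777},
])

```text
t: 33.77
eef_pos: [627.8, -192.8, 201.0]
tcp_rot: [3.14, -0.001, 2.249]
ft_force: [0.4, 6.5, 2.3]
opening: 0.185
grip_force: 30.0
```

step_arm([
  {"tx": -0.1,"ty": -6.4,"tz": 0,"roll": -0.065},
  {"tx": -0.6,"ty": -12.8,"tz": 0,"roll": -0.13},
  {"tx": -1.5,"ty": -19.1,"tz": 0,"roll": -0.194},
  {"tx": -2.8,"ty": -25.4,"tz": 0,"roll": -0.259},
  {"tx": -4.6,"ty": -31.6,"tz": 0,"roll": -0.324},
  {"tx": -6.7,"ty": -37.6,"tz": 0,"roll": -0.388},
  {"tx": -9.2,"ty": -43.5,"tz": 0,"roll": -0.453},
  {"tx": -12.1,"ty": -49.3,"tz": 0,"roll": -0.518},
  {"tx": -15.4,"ty": -54.8,"tz": 0,"roll": -0.583},
  {"tx": -19,"ty": -60.1,"tz": 0,"roll": -0.647},
  {"tx": -22.9,"ty": -65.1,"tz": 0,"roll": -0.712},
  {"tx": -27.2,"ty": -69.9,"tz": 0,"roll": -0.777},
])

```text
t: 34.77
eef_pos: [590.1, -257.9, 201.0]
tcp_rot: [3.14, 0.0, 3.026]
ft_force: [-0.1, 6.5, 1.9]
opening: 0.185
grip_force: 30.0
```

Run:
```python
from h import *
np.set_printoptions(precision=3,suppress=True)
st=env.state(); print(st["eef_pos"],st["tcp_rot"],st["ft_force"],st["grip_force"],st["opening"]*95.1)
d=st["eef_pos"][:2]-[688,-272.3]; print(np.linalg.norm(d),np.degrees(np.arctan2(*d[::-1])))
```

```text
[ 590.101 -257.921  200.983] [3.14  0.    3.026] [-0.094  6.528  1.868] 30.00489592552185 17.609743311103294
98.94907225013753 171.64432032644288
```

Settle, release, and rise straight up, then back off out of the views and check.

step_arm([
  {"tx": 0,"ty": -0.5,"tz": 0,"roll": 0},
  {"tx": 0,"ty": -0.5,"tz": 0,"roll": 0},
  {"tx": 0,"ty": -0.5,"tz": 0,"roll": 0},
])

```text
t: 35.02
eef_pos: [589.8, -259.3, 201.0]
tcp_rot: [-3.141, -0.0, 3.02]
ft_force: [-5.3, 0.1, 5.5]
opening: 0.18
grip_force: 30.0
```

step_arm([
  {"tx": 0,"ty": 0,"tz": 0,"roll": 0},
  {"tx": 0,"ty": 0,"tz": 0,"roll": 0},
  {"tx": 0,"ty": 0,"tz": 0,"roll": 0},
  {"tx": 0,"ty": 0,"tz": 0,"roll": 0},
  {"tx": 0,"ty": 0,"tz": -20,"roll": 0},
  {"tx": 0,"ty": 0,"tz": -45,"roll": 0},
  {"tx": 0,"ty": 0,"tz": -80,"roll": 0},
  {"tx": 0,"ty": 0,"tz": -100,"roll": 0},
], grip=46)

```text
t: 35.68
eef_pos: [590.5, -259.5, 303.7]
tcp_rot: [-3.141, 0.003, 3.021]
ft_force: [-0.7, -0.0, -0.1]
opening: 0.486
grip_force: 0.0
```

step_arm([
  {"tx": 0,"ty": 350,"tz": 0,"roll": 0},
  {"tx": 0,"ty": 350,"tz": 0,"roll": 0},
  {"tx": 0,"ty": 350,"tz": 0,"roll": 0},
  {"tx": 0,"ty": 350,"tz": 0,"roll": 0},
  {"tx": 0,"ty": 350,"tz": 0,"roll": 0},
  {"tx": 0,"ty": 350,"tz": 0,"roll": 0},
  {"tx": 0,"ty": 350,"tz": 0,"roll": 0},
  {"tx": 0,"ty": 350,"tz": 0,"roll": 0},
  {"tx": 0,"ty": 350,"tz": 0,"roll": 0},
  {"tx": 0,"ty": 350,"tz": 0,"roll": 0},
  {"tx": 0,"ty": 350,"tz": 0,"roll": 0},
  {"tx": 0,"ty": 350,"tz": 0,"roll": 0},
])

```text
t: 36.68
eef_pos: [631.9, 87.4, 300.5]
tcp_rot: [-3.141, -0.0, 3.021]
ft_force: [0.5, 0.2, 0.4]
opening: 0.483
grip_force: 0.0
```

Run:
```python
from h import *
np.set_printoptions(precision=1,suppress=True)
st=env.state(); print(st["t"],st["eef_pos"],st["qvel"])
t=optics.read_camera("top"); s=optics.read_camera("scene"); np.savez("t2.npz",**t)
v=np.array([518.5,-248.8])-[688,-272.3]; e=np.array([688,-272.3])+v/np.linalg.norm(v)*170
print("expected lens",e,proj(t,[*e,190]),proj(s,[*e,190]))
for n,c,b in(("top",t,(350,130,420,220)),("scene",s,(190,240,260,330))):
    x0,y0,x1,y1=b; g=cv2.cvtColor(c["pixels"],cv2.COLOR_BGR2GRAY)
    cv2.imwrite("pics/%s2.png"%n,c["pixels"])
g=cv2.cvtColor(t["pixels"],cv2.COLOR_BGR2GRAY)[140:220:1,352:420:1]
for r in g[::2]: print(''.join(" .:-=+*#%@"[min(9,int(x)//26)] for x in r))
# bystanders: compare top before / after
im0=cv2.imread("pics/top0.png"); 
for n,(x,y) in dict(brush=(446,185),stereo=(254,112),blue=(227,195),green=(246,195)).items():
    d=cv2.absdiff(im0[y-14:y+14,x-8:x+8],t["pixels"][y-14:y+14,x-8:x+8]); print(n,d.mean())
```

```text
36.6833 [631.9  87.4 300.5] [-0. -0.  0. -0.  0.  0.]
expected lens [ 519.6 -249. ] [[391.8 176.8]] [[207.8 273.3]]
#######################*-::::::......:::::-*%%#*:=##################
#########################=-:::......::::::-#%%#**###################
###########################=--......::::::=#%%#*####################
#########################*=======------:-==#%%#*####################
############*##########*#*========+####**++##*+=*###################
##########*=#############+========+#*#***++-.::::=##################
##########*+###%%#########++====++*###***:  .::::-##################
#########*=*###%%%%%%%%%%%%#*****%%#####*:    .-+###################
#########*+####%%%%#+**#####****%%%%%%###-=--=#%%%##################
#########*+###%%%%#**%%%%%#*****##%#####+++++*####%%%%#++*##########
#########*+###%%%%#**%####*+++**#%%#####++++####%#####*+++##########
#########**###%%%%#*%%#*++=-+*%###*=++****####*++*##%####*##########
########*+####%%%%%%%%#+++*###########****++%##*##*++#%%############
########*+###%%%%%%%%%#=+#%##************#+*#####%###++#%%##########
########*+###%%%%%
[... 1162 characters left out ...]
=+****+=+**+=-::...::--=+++***+:-****%%%%####*###############
###*+#*++****+=************++=------:::+*++*%%%%####*###############
###*+###*****+-===+++********************+=%%%%%####*###############
###*+###****************************+++++++%%%%%###*################
###*+####++++++++*********************++++*%%%%%###*################
##*+*#####*+==========+++++++++++*******%%%%%%%####*################
####*++++++===---====================*#############*################
###########*+=================---==+*###############################
##############*++=============+++*#+###+++++===-=+*#################
brush 19.23139880952381
stereo 29.125
blue 11.494047619047619
green 29.357886904761905
```

The lens ring centres at about (391.5,177.5) against (391.8,176.8) expected. A quick check that the bystanders have not moved, then hand in.

Run:
```python
from h import *
a=cv2.imread("pics/top0.png"); b=np.load("t2.npz")["pixels"]; g=lambda i:cv2.GaussianBlur(i,(0,0),0.7)
for n,(x0,y0,x1,y1) in dict(brush=(436,150,456,220),blue=(219,166,235,224),green=(238,166,254,224)).items():
    r=cv2.matchTemplate(g(b[y0-8:y1+8,x0-8:x1+8]),g(a[y0:y1,x0:x1]),cv2.TM_CCOEFF_NORMED); _,v,_,p=cv2.minMaxLoc(r); print(n,v,np.array(p)-8, "brightness",a[y0:y1,x0:x1].mean(),b[y0:y1,x0:x1].mean())
```

```text
brush 0.9990047812461853 [0 0] brightness 139.4242857142857 158.90166666666667
blue 0.9860633611679077 [0 0] brightness 87.2507183908046 98.26652298850574
green 0.5572248697280884 [-8  0] brightness 91.38146551724138 65.52083333333333
```

```bash
python3 -c "
from cell import env
print(env.job_done())"
```

```text
the job is handed in; nothing more can be done
None
```

I handed the job in at about 37 s: the orange-edged plate was leaned on the easel, let go, taken afresh and laid flat inside the panel's corner marks, with the lens centred above it. On the easel, my first regrip across the long edges slipped, and the plate stayed home on its lips. The brush and blue plate checked as unmoved; the arm hid the green plate and stereoscope from that check.

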